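# Change the batch in the vacuum fixture

## Task

Change over the vacuum fixture: before moving any of the blanks, turn the red valve lever to fully closed, then lay every dark finished blank in the grey tray and lay every pale raw blank lengthwise and centred on a pod of its own, lined up with it. When all are in place, swing the yellow keeper bar fully shut over them and last of all turn the valve lever back to fully open. Leave the other things on the bench where they are.

Things in the scene. Friction and masses are not known exactly. Their poses are not given: they have to be found in the camera images.
- fixture: vacuum fixture fixed to the bench: aluminium base block 120 (x) x 340 (y) mm, 36 mm high, with three narrow pods raised 14 mm above it and the keeper bar. Origin at bench level under the middle pod; x axis along the pods' length, away from the robot; y along the row of pods towards the hinge post (left), z up
- pod1 (a point): centre of the top face of the left pod (blue with black rubber top). Each pod is 50 mm long (fixture x) and only 20 mm wide (fixture y), its top 50 mm above the bench; pods stand 105 mm apart and a blank lies lengthwise along one, overhanging both ends by 35 mm
- pod2 (a point): centre of the top face of the middle pod (blue with black rubber top). Each pod is 50 mm long (fixture x) and only 20 mm wide (fixture y), its top 50 mm above the bench; pods stand 105 mm apart and a blank lies lengthwise along one, overhanging both ends by 35 mm
- pod3 (a point): centre of the top face of the right pod (blue with black rubber top). Each pod is 50 mm long (fixture x) and only 20 mm wide (fixture y), its top 50 mm above the bench; pods stand 105 mm apart and a blank lies lengthwise along one, overhanging both ends by 35 mm
- keeper (a joint): angle of the yellow keeper bar about its vertical hinge, rad. 0 = shut against its stop: the bar lies along fixture -y from the hinge, over the near ends of the blanks (centre line at fixture x = -40 mm). Grows as it opens towards the robot; at pi/2 it points along fixture -x, stop at 1.9. Stays where left (friction 0.15 N m). Starts open, 1.5 to 1.8.
- keeper_hinge (a point): point on the keeper bar's vertical hinge axis, 87 mm above the bench at mid-thickness of the bar, on the post at the left end of the fixture. The bar is 300 mm long, 16 mm wide, from 82 to 92 mm above the bench: it passes 8 mm above blanks that lie on the pods
- keeper_knob (a point): middle of the red upright round knob on the keeper bar: 16 mm across, 40 mm tall, from 92 to 132 mm above the bench, 120 mm from the hinge axis; it can be pinched from above or pushed
- valve (a joint): angle of the red quarter-turn lever of the vacuum valve, rad. 0 = closed: lever across the pipe, pointing along valve_body -x (towards the robot). pi/2 = open: lever along the brass pipe, pointing along valve_body +y (left). Hard stops at both; stays where left (friction 0.25 N m). Starts open or nearly, 1.25 to 1.55
- valve_body: brass ball valve on a short pipe on a foot fixed to the bench, right of the fixture. Origin at bench level under the stem; the pipe runs along y, 120 mm long, its top 56 mm above the bench (62 mm at the valve's thick middle); z up
- valve_stem (a point): point on the valve lever's vertical axis at the lever's mid-height, 78 mm above the bench
- valve_grip (a point): point on the lever's centre line 85 mm from the axis. The lever is a straight flat bar, 16 mm wide and 12 mm thick (72 to 84 mm above the bench), reaching 110 mm from the axis and 15 mm beyond it on the other side; it can be pushed sideways
- raw1: raw (unfinished) handle blank: a pale square wooden bar with white-painted ends, 120 x 24 x 24 mm, about 50 g, loose. Origin at its middle, its own x axis along its length; any of its four long faces may be down. There are two or three of them, lying on the bench, their middles 12 mm above it; absent ones read None
- raw2: raw (unfinished) handle blank: a pale square wooden bar with white-painted ends, 120 x 24 x 24 mm, about 50 g, loose. Origin at its middle, its own x axis along its length; any of its four long faces may be down. There are two or three of them, lying on the bench, their middles 12 mm above it; absent ones read None
- raw3: raw (unfinished) handle blank: a pale square wooden bar with white-painted ends, 120 x 24 x 24 mm, about 50 g, loose. Origin at its middle, its own x axis along its length; any of its four long faces may be down. There are two or three of them, lying on the bench, their middles 12 mm above it; absent ones read None
- done1: finished handle blank: dark red-brown bar with brass ends, 120 x 24 x 24 mm, about 50 g, loose. Origin at its middle, its own x axis along its length. One or two are present at the start, each lying along a pod with its middle 12 mm above the pod top; absent ones read None
- done2: finished handle blank: dark red-brown bar with brass ends, 120 x 24 x 24 mm, about 50 g, loose. Origin at its middle, its own x axis along its length. One or two are present at the start, each lying along a pod with its middle 12 mm above the pod top; absent ones read None
- done3: finished handle blank: dark red-brown bar with brass ends, 120 x 24 x 24 mm, about 50 g, loose. Origin at its middle, its own x axis along its length. One or two are present at the start, each lying along a pod with its middle 12 mm above the pod top; absent ones read None
- tray: loose grey open tray at the left, 180 (x) x 160 (y) x 35 mm high, walls and floor 5 mm, 0.6 kg. Origin at the centre of its underside, z up; a blank fits in along tray y, two side by side 80 mm apart (tray x plus and minus 40 mm), middles then 17 mm above the underside
- screw_carton: bystander, not part of the job: brown carton of screws, 60 x 40 x 28 mm
- wax_can: bystander, not part of the job: can 70 mm across, 75 mm high
- mug: bystander, not part of the job: blue mug, 90 mm high
- screwdriver: bystander, not part of the job: blue-handled screwdriver lying down
- tape_measure: bystander, not part of the job: yellow and black tape measure, 60 mm high
- drill: bystander, not part of the job: cordless drill, teal and black, about 195 mm high
Mind the look-alikes: they are no part of the job. What is shaped like the raw1 but green or orange is not meant.

How it is judged:
By the outcome, as a careful person would: the job done as asked, in the order asked, and still so for the second after the job is handed in, with the robot touching nothing.
Of raw1, raw2, raw3 only 2 to 3 are there at a start; the rules pass over those that are not, and their reading is None.
Of done1, done2, done3 only 1 to 2 are there at a start; the rules pass over those that are not, and their reading is None.
At some moment in a run one of tray, raw1, raw2, raw3 may be knocked a few centimetres aside while the robot is not near it.
Once in a run the grip may slacken for a moment while it holds something.
It also fails if it takes over 210 s, if anything falls off the work surface, if the arm or the gripper's body presses on something with over 40 N, if the wrist force passes 120 N, or if a joint passes its speed limit or range.

## Robot

A 6-joint arm with a two-finger parallel gripper is mounted at the origin on the work surface. World frame = base frame: x ahead of the robot, y to its left, z up, the work surface at z = 0. Lengths are in m, angles in degrees, forces in N, time in s.
With the tool pointing down it reaches from about 0.275 to 0.975 m from the base axis. Payload 8.4 kg.
Tool frame: the origin (TCP) lies on the centre line of the jaws, within the pads' length; the fingertips stand manip.finger_overhang ahead of it and the grasp point (between the pads) lies 11 mm behind it (manip.finger_overhang is the distance from the TCP to the fingertips, in m); z points along the fingers, y is the line along which they close (so a half turn about z gives the same grasp; the last joint's range is limited). The gripper opens to 92 mm and grips with 3 to 60 N. Pads are 20 mm wide; open, the fingers measure 128 mm over their backs; the gripper's body (75 mm by 189 mm) begins 69 mm behind the grasp point.
Start: joints at [-64.251, 20.225, 93.587, -0, 66.188, -0.138], TCP at [0.273, -0.562, 0.189] pointing down, gripper open.
Joint ranges: [-150.9, 150.9], [-52.94, 120.26], [3.33, 152.33], [-74.26, 254.26], [0, 154.13], [-172.89, 172.89]. Speed limits (degrees/s): [127.2, 127.2, 159.86, 180, 180, 180].

## Interface

Orientations are given as [roll, pitch, yaw] about the fixed x, y, z axes, in that order (R = Rz(yaw) Ry(pitch) Rx(roll)).
In Python, from bench import manip gives the robot as it stands. The module is installed in compiled form; this text tells all that it offers.
- The arm moves only by the tool play_rows, never from a script. Its argument "motion" is one flat list of numbers, 7 for each row, row after row: the shift along the tool's x, y, z in units of 1000 mm (1.0 is 1000 mm), then the turn, a rotation vector about the tool's x, y, z in units of pi rad (1.0 is pi rad), then the closure, from 0 (fully open) to 1 (shut). In form: [x, y, z, wx, wy, wz, claw, x, y, z, wx, wy, wz, claw, ...]. A call has 1 to 5 rows; each row is the pose to reach, as a shift and turn from the pose commanded when the call began, along the tool's axes at that moment, turning the shorter way round; what a row does not reach only later rows make up. A row lasts 1/12 s, in which the tool goes at most 41.7 mm and 7.16 degrees, less where a joint would pass 70% of its speed; a pose out of reach is approached as far as the arm can. A call with a number of a shift or a turn outside -1 to 1 is refused whole. A call with a gripper value outside its range is refused whole. The fingers move at their own pace and stop on an object; "grip_force" is the grip in N (left out, the last holds). Time passes only in rows, so rows that repeat a pose let the fingers close. It gives the time, the measured TCP pose, the force, the opening and the grip force at its end, in the units of the state.
- manip.state(): the state, without advancing time (a new reading comes with each control period).
- manip.snapshot(name): name is "scene" or "top" or "wrist"; returns a dict with "img" (420x560x3 uint8, red, green, blue), "K" (3x3 intrinsics, pixels), "D" ([k1, k2, p1, p2, k3] as OpenCV has them; the pictures are not rectified), "R" (3x3) and "t" (3): a world point X has camera coordinates R X + t; the wrist camera has in their place "mount" (4x4, takes a point from camera to tool coordinates, whose origin is the TCP and whose axes are the flange's). Camera axes: x right, y down, z forward; pixel columns grow to the right and rows downward; lengths in m; the calibration is good to about 2 mm. A picture is of the moment at which its call begins: read the wrist's pose just before it. There is no depth.
- manip.sign_off(): hands the job in; it is judged then, once.
Trained networks look in the newest picture that a camera, given by its name, has taken for a name from the list of things; names that differ only in an ending like _2 or _b are one class to them, and where a whole thing is asked for, a point or a joint stands for the part that bears it (a point fixed in the world has none). Each returns a list of dicts, best first, with "confidence" (0 to 1); they miss things now and then, are a little off and sometimes report something else, mostly with a low value. They report only what shows in the picture. A call takes as long as a camera call. They do not tell look-alikes from the thing itself.
- manip.search_frame(camera, name): "position" ([x, y, z] in m, in the coordinates of the camera as it stood for that picture, good to about 4 mm: the middle of the surface that is visible of it).
The state is a dict: "time": time; "qpos": joint angles; "joint_vel": joint speeds; "tau": joint torques, N m; "eef_pos": TCP position; "eef_rot": TCP orientation; "wrist_force": force on the tool from outside, world axes, zero at the start; "wrist_torque": the same for the moment, N m; "gripper_width": finger opening in m; "gripper_force": force on a finger pad.
Only numpy, scipy, OpenCV 4.12 (cv2) and the standard library are available. Lean on these libraries where they do the work, as an engineer would, in place of code of your own. Each camera call takes 0.05 s, during which the arm holds its last target. There are 200 camera calls.

## Working session

There is one attempt and no reset: what is moved stays moved. The work goes in short steps, Python scripts to look and compute and a tool call to move; the robot and the scene stay as the last step left them, time stands still between calls to the robot, and variables do not carry over. Pictures are saved under pics/ and viewed, at most 15 in all, crops included, and the job is handed in when it is done.

Besides the shell and the picture viewer there is one more tool, called after "Request:" by a JSON object that holds its "fn" and its "kwargs". play_rows: Moves the arm, as the interface text tells. Its arguments: {"type":"object","properties":{"motion":{"type":"array"},"grip_force":{"type":"number"}},"required":["motion"]}

```bash
mkdir -p pics; cat > h.py <<'E'
import numpy as np, cv2
from bench import manip
from scipy.spatial.transform import Rotation as Rn
def save(s,n): cv2.imwrite('pics/'+n+'.png', s['img'][:,:,::-1])
def cam(s,st=None):
    if 'R' in s: return np.array(s['R']),np.array(s['t'])
    T=np.eye(4);T[:3,:3]=Rn.from_euler('xyz',st['eef_rot'],degrees=True).as_matrix();T[:3,3]=st['eef_pos']
    M=np.linalg.inv(T@np.array(s['mount']));return M[:3,:3],M[:3,3]
def pix(s,X,R,t):
    return cv2.projectPoints(np.array(X,float).reshape(-1,1,3),cv2.Rodrigues(R)[0],t,np.array(s['K']),np.array(s['D'],float))[0].reshape(-1,2)
def onz(s,uv,z,R,t):
    p=cv2.undistortPoints(np.array(uv,float).reshape(-1,1,2),np.array(s['K']),np.array(s['D'],float)).reshape(-1,2)
    d=np.c_[p,np.ones(len(p))]@R; c=-R.T@t
    return c+d*((z-c[2])/d[:,2])[:,None]
def find(name,camn,R,t,n=4):
    return [(np.round(R.T@(np.array(d['position'])-t),4).tolist(),round(d['confidence'],2)) for d in manip.search_frame(camn,name)[:n]]
E
python3 - <<'E'
from h import *
print(manip.state(), manip.finger_overhang)
for c in ('scene','top'):
    s=manip.snapshot(c);save(s,c+'0');R,t=cam(s);print(c,'campos',-R.T@t)
    for n in ['fixture','pod1','pod2','pod3','keeper_hinge','keeper_knob','valve_body','valve_stem','valve_grip','raw1','done1','tray']: print(n,find(n,c,R,t,6))
st=manip.state();s=manip.snapshot('wrist');print(s['mount'])
E
```

```text
{'time': 0.0, 'qpos': array([-6.42514709e+01,  2.02610125e+01,  9.36276414e+01,  2.85550106e-04,
        6.61869786e+01, -1.37270349e-01]), 'joint_vel': array([ 0.0219885 , -0.03711772, -0.05567005,  0.02832891,  0.06166296,
        0.06141489]), 'tau': array([-2.47983320e-03, -5.93842828e+01, -3.34210074e+01,  6.97073294e-02,
        2.34705809e-02, -1.07962712e-04]), 'eef_pos': array([ 0.27264456, -0.56183087,  0.18879049]), 'eef_rot': array([-1.79924368e+02, -4.42289208e-04,  2.58856837e+01]), 'wrist_force': array([-0.26259541,  0.06707828,  0.19473605]), 'wrist_torque': array([-0.00729163, -0.01443099, -0.0353364 ]), 'gripper_force': 0.0, 'gripper_width': 0.09170248449334563} 0.008
scene campos [ 1.12597204 -0.52841831  0.9723807 ]
fixture [([0.6149, 0.001, 0.0363], 0.58)]
pod1 [([0.613, 0.0035, 0.0344], 0.78)]
pod2 [([0.613, 0.0035, 0.0344], 0.78)]
pod3 [([0.613, 0.0035, 0.0344], 0.78)]
keeper_hinge [([0.6154, 0.0015, 0.0366], 0.98)]
keeper_knob [([0.4658, 0.1884, 0.0915], 0.81), ([0.4643, -0.3181, 0.0279], 0.31)]
valve_body [([0.5988, -0.2707, 0.0522], 0.63), ([0.6146, 0.0078, 
[... 778 characters left out ...]
alve_body [([0.5865, -0.2662, 0.0573], 0.88)]
valve_stem [([0.5875, -0.263, 0.0623], 0.84), ([0.4865, 0.3531, 0.0047], 0.66)]
valve_grip [([0.5887, -0.2304, 0.0837], 0.69)]
raw1 [([0.4384, 0.1628, 0.0249], 0.92), ([0.4455, -0.1443, 0.0271], 0.91), ([0.4501, 0.0166, 0.0263], 0.74), ([0.4555, -0.3125, 0.0207], 0.68)]
done1 [([0.6164, -0.0013, 0.0714], 0.74)]
tray [([0.5995, 0.052, 0.0353], 0.68), ([0.6156, 0.0013, 0.0737], 0.68)]
[[-9.77756619e-04 -9.69929942e-01 -2.43382314e-01  6.85872589e-02]
 [ 9.99999521e-01 -9.58087388e-04 -1.99186643e-04  4.83597911e-04]
 [-3.99844368e-05 -2.43382392e-01  9.69930415e-01 -1.94417497e-01]
 [ 0.00000000e+00  0.00000000e+00  0.00000000e+00  1.00000000e+00]]
```

View pics/top0.png

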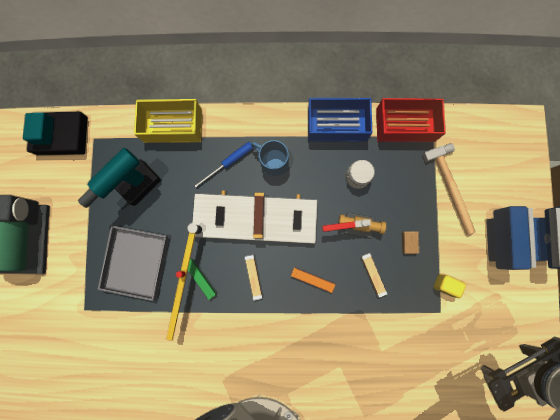

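View pics/scene0.png

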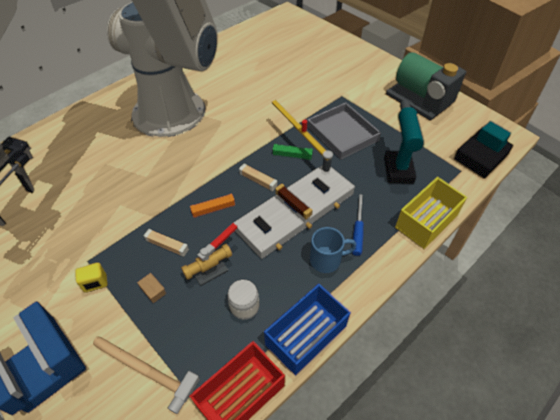

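The top picture shows two raw blanks at (253,278) and (374,275), and green (202,280) and orange (313,280) look-alikes. One done blank is on the middle pod at (259,216), the lever lies from (365,224) to (323,229), the keeper runs (194,228) to (172,340) with its knob at (181,274), and the tray is at (133,264). The scene view agrees. Next I'll look closer with the wrist camera.

```bash
cat >> h.py <<'E'
def plan(wps, st=None, vmax=0.036, wmax=6.8):
    """wps: list of (x,y,z,yaw_deg,claw[,nrows_min]) tool-down; prints calls of <=5 rows"""
    st=st or manip.state()
    P=np.array(st['eef_pos']);Q=Rn.from_euler('xyz',st['eef_rot'],degrees=True)
    rows=[]
    for w in wps:
        q=Rn.from_euler('xyz',[180,0,w[3]],degrees=True);p=np.array(w[:3],float)
        rv=(Q.inv()*q).as_rotvec();ang=np.degrees(np.linalg.norm(rv))
        n=max(1,int(np.ceil(np.linalg.norm(p-P)/vmax)),int(np.ceil(ang/wmax)),w[5] if len(w)>5 else 1)
        for i in range(1,n+1): rows.append((P+(p-P)*i/n,Q*Rn.from_rotvec(rv*i/n),w[4]))
        P,Q=p,q
    B=(np.array(st['eef_pos']),Rn.from_euler('xyz',st['eef_rot'],degrees=True))
    for k in range(0,len(rows),5):
        out=[]
        for p,q,c in rows[k:k+5]:
            s=np.round(B[1].inv().apply(p-B[0]),4);r=np.round((B[1].inv()*q).as_rotvec()/np.pi,4)
            out+=[*s,*r,c]
        print([float(v)+0 for v in out]); B=rows[min(k+4,len(rows)-1)][:2]
E
python3 - <<'E'
from h import *
plan([(0.40,-0.20,0.33,0,0)])
s=manip.snapshot('wrist');print(s['K'],s['D'])
E
```

```text
[0.0227, -0.0225, -0.0117, 0.0, 0.0, 0.012, 0.0, 0.0454, -0.0451, -0.0234, 0.0, 0.0, 0.024, 0.0, 0.0681, -0.0676, -0.0351, 0.0, 0.0, 0.036, 0.0, 0.0909, -0.0901, -0.0468, 0.0, 0.0, 0.0479, 0.0, 0.1136, -0.1127, -0.0586, 0.0, 0.0, 0.0599, 0.0]
[0.0181, -0.0264, -0.0117, 0.0, 0.0, 0.012, 0.0, 0.0362, -0.0528, -0.0234, 0.0, 0.0, 0.024, 0.0, 0.0543, -0.0792, -0.0351, 0.0, 0.0, 0.036, 0.0, 0.0724, -0.1056, -0.0468, 0.0, 0.0, 0.0479, 0.0, 0.0905, -0.1319, -0.0586, 0.0, 0.0, 0.0599, 0.0]
[0.0128, -0.0293, -0.0117, 0.0, 0.0, 0.012, 0.0, 0.0257, -0.0586, -0.0234, 0.0, 0.0, 0.024, 0.0]
[[310.20993267   0.         283.06897385]
 [  0.         310.20993267 209.34365098]
 [  0.           0.           1.        ]] [-0.02954303  0.          0.          0.          0.        ]
```

Request:
{"fn": "play_rows", "kwargs": {"motion": [0.0227,-0.0225,-0.0117,0,0,0.012,0,0.0454,-0.0451,-0.0234,0,0,0.024,0,0.0681,-0.0676,-0.0351,0,0,0.036,0,0.0909,-0.0901,-0.0468,0,0,0.048,0,0.1136,-0.1127,-0.0586,0,0,0.06,0]}}

```text
time: 1.82
eef_pos: [0.326, -0.4099, 0.2485]
eef_rot: [-180.0, -0.0, 15.0]
wrist_force: [0.9, 0.3, -0.2]
gripper_width: 0.0921
gripper_force: 0.0
```

Request:
{"fn": "play_rows", "kwargs": {"motion": [0.0181,-0.0264,-0.0117,0,0,0.012,0,0.0362,-0.0528,-0.0234,0,0,0.024,0,0.0543,-0.0792,-0.0351,0,0,0.036,0,0.0724,-0.1056,-0.0468,0,0,0.048,0,0.0905,-0.1319,-0.0586,0,0,0.06,0]}}

```text
time: 2.23
eef_pos: [0.379, -0.2589, 0.3074]
eef_rot: [180.0, -0.0, 4.2]
wrist_force: [1.3, -0.7, 0.1]
gripper_width: 0.0919
gripper_force: 0.0
```

Request:
{"fn": "play_rows", "kwargs": {"motion": [0.0128,-0.0293,-0.0117,0,0,0.012,0,0.0257,-0.0586,-0.0234,0,0,0.024,0,0.0257,-0.0586,-0.0234,0,0,0.024,0]}}

```text
time: 2.48
eef_pos: [0.4023, -0.1964, 0.3326]
eef_rot: [-180.0, -0.2, 0.0]
wrist_force: [0.0, -0.4, -0.0]
gripper_width: 0.0922
gripper_force: 0.0
```

```bash
python3 - <<'E'
from h import *
st=manip.state();s=manip.snapshot('wrist');save(s,'w1');R,t=cam(s,st);print(st['time'],st['eef_pos'],st['eef_rot'],-R.T@t)
for n in ['fixture','valve_body','valve_stem','valve_grip','raw1','done1']: print(n,find(n,'wrist',R,t,6))
E
```

```text
2.4833 [ 0.40228326 -0.19639996  0.33255257] [-1.79985712e+02 -2.36203308e-01  8.48270446e-03] [ 0.47023747 -0.19670454  0.52724955]
fixture [([0.5915, 0.0516, 0.0336], 0.56), ([0.4638, 0.1888, 0.0946], 0.42), ([0.6024, -0.0053, 0.072], 0.22)]
valve_body [([0.5843, -0.2625, 0.055], 0.62)]
valve_stem [([0.5836, -0.2639, 0.0531], 0.59), ([0.542, -0.4112, 0.0309], 0.33)]
valve_grip [([0.5846, -0.2297, 0.0843], 0.94)]
raw1 [([0.4444, -0.1469, 0.0256], 0.81), ([0.4479, 0.1624, 0.0231], 0.63), ([0.4568, -0.3118, 0.0254], 0.61)]
done1 [([0.5852, -0.2612, 0.0557], 0.33)]
```

View pics/w1.png

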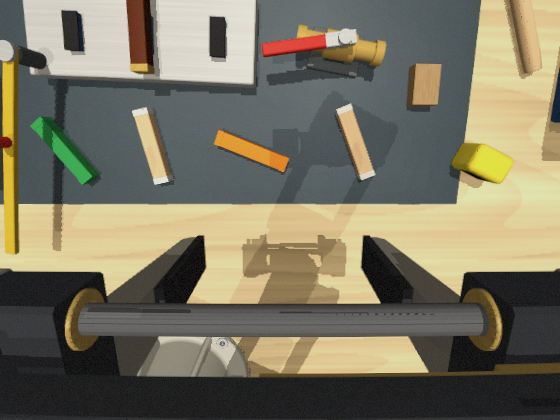

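The wrist picture shows the raw blanks at (152,146) and (355,142), the lever from its tip (263,49) to the hub (345,37), and the pipe from (300,37) to (384,52). The done blank is at (141,35), the right pod at (217,37) and the left pod at (71,31).

```bash
cat >> h.py <<'E'
def blobs(s,lo,hi,minA=40,roi=None):
    hsv=cv2.cvtColor(s['img'],cv2.COLOR_RGB2HSV);m=cv2.inRange(hsv,np.array(lo),np.array(hi))
    if roi: k=np.zeros_like(m);k[roi[1]:roi[3],roi[0]:roi[2]]=1;m=m*k
    cs=cv2.findContours(m,cv2.RETR_EXTERNAL,cv2.CHAIN_APPROX_NONE)[0]
    return [c for c in cs if cv2.contourArea(c)>minA]
def rect(s,c,z,R,t):
    "metric min-area rect of contour at height z: centre, sides, long-axis angle deg"
    w=onz(s,c.reshape(-1,2),z,R,t)[:,:2].astype(np.float32)
    (cx,cy),(a,b),an=cv2.minAreaRect(w*1000)
    if a<b: a,b,an=b,a,an+90
    return round(cx/1000,4),round(cy/1000,4),round(a),round(b),round((an+90)%180-90,1)
E
python3 - <<'E'
from h import *
st=manip.state();s=manip.snapshot('wrist');top=manip.snapshot('top');sc=manip.snapshot('scene')
for n,(im,roi) in dict(w=(s,(0,0,560,205)),top=(top,(80,130,440,345))).items():
    R,t=cam(im,st)
    print(n,'red',[rect(im,c,.084,R,t) for c in blobs(im,(0,170,120),(4,255,255),30,roi)])
    print('dark',[rect(im,c,.074,R,t) for c in blobs(im,(0,90,20),(12,255,110),60,roi)])
    print('pale',[rect(im,c,.024,R,t) for c in blobs(im,(8,30,140),(25,150,255),100,roi)])
    print('white',[rect(im,c,.036,R,t) for c in blobs(im,(0,0,150),(30,50,255),40,roi)])
    print('yellow',[rect(im,c,.092,R,t) for c in blobs(im,(22,170,100),(30,255,255),60,roi)])
    print('black',[rect(im,c,.05,R,t) for c in blobs(im,(0,0,0),(180,255,30),30,roi)])
    print('blue',[rect(im,c,.05,R,t) for c in blobs(im,(95,100,50),(125,255,255),30,roi)])
E
```

```text
w red [(0.5829, -0.2101, 83, 15, -82.5)]
dark [(0.5991, -0.0046, 76, 31, -1.6)]
pale [(0.3582, -0.291, 755, 14, 89.9), (0.3875, -0.5019, 42, 32, 68.8), (0.4498, 0.0161, 101, 25, 12.3), (0.4555, -0.3123, 104, 25, 22.1), (0.5443, -0.4166, 57, 40, 0.3), (0.601, -0.3181, 32, 23, 82.1), (0.6201, -0.2325, 36, 17, -81.3), (0.521, -0.5565, 290, 153, 11.1)]
white [(0.4059, -0.3303, 24, 9, -67.0), (0.506, -0.2892, 24, 9, -67.9), (0.5928, 0.2128, 27, 9, -11.2), (0.6067, -0.2797, 44, 21, -81.9), (0.5991, 0.0138, 339, 106, 88.7)]
yellow [(0.4324, -0.4781, 83, 43, 69.4), (0.467, 0.1856, 204, 15, -12.2)]
black []
blue [(0.5249, -0.603, 74, 12, 11.1)]
top red [(0.5833, -0.2095, 82, 15, -82.4), (0.8386, -0.4111, 150, 8, -89.6)]
dark [(0.8303, -0.4043, 171, 31, -89.7)]
pale [(0.309, 0.1777, 642, 89, 90.0), (0.3369, -0.3761, 223, 133, 89.4), (0.449, 0.0166, 102, 24, 12.3), (0.4564, -0.3119, 119, 24, 22.0), (0.5097, 0.4969, 76, 18, 3.0), (0.5445, -0.4168, 56, 37, 1.3), (0.6072, 0.4994, 87, 24, 3.5), (0.8531, 0.0173, 300, 18, 89.7), (0.8244, 0.4679, 196, 115, -49.6)]
white [(0.3298, -0.2923, 125, 13, -21.4), (0.3373, -0.382, 202, 129, 89.4), (0.4776, 0.2963, 151, 42, -5.5), (0.5961, -0.2809, 38, 16, -82.9), (0.6046, -0.0834, 142, 118, 87.1), (0.6144, 0.1024, 184, 119, 87.0), (0.7402, -0.282, 64, 62, -89.9), (0.7916, -0.4854, 45, 23, -69.2)]
yellow [(0.3705, 0.2095, 158, 15, -10.8), (0.5173, 0.1804, 95, 16, -10.9), (0.835, 0.2534, 165, 14, 89.3)]
black [(0.7037, 0.3388, 111, 80, -44.2), (0.826, 0.5054, 69, 15, 4.5)]
blue [(0.758, -0.0365, 57, 25, -81.8), (0.7841, 0.0618, 96, 26, -52.3), (0.8386, -0.2226, 172, 29, -89.9)]
```

```bash
python3 - <<'E'
from h import *
stem=np.array([0.592,-0.2777])
def P(a,r=.085): return stem+r*np.array([np.cos(np.radians(a)),np.sin(np.radians(a))])
p=P(97.5);print(p)
plan([(*p,.17,-82.5,.4),(*p,.07,-82.5,.4)])
E
```

```text
[ 0.58090527 -0.19342719]
[0.0139, -0.0006, 0.0123, 0.0, 0.0, 0.0352, 0.4, 0.0279, -0.0012, 0.0246, 0.0, 0.0, 0.0704, 0.4, 0.0418, -0.0017, 0.0368, 0.0, 0.0, 0.1056, 0.4, 0.0557, -0.0023, 0.0491, 0.0, 0.0001, 0.1408, 0.4, 0.0697, -0.0029, 0.0614, 0.0, 0.0001, 0.1761, 0.4]
[0.0116, -0.0078, 0.0123, 0.0, 0.0, 0.0352, 0.4, 0.0231, -0.0156, 0.0246, 0.0, 0.0, 0.0704, 0.4, 0.0347, -0.0234, 0.0369, 0.0, 0.0, 0.1056, 0.4, 0.0462, -0.0313, 0.0491, 0.0, 0.0001, 0.1408, 0.4, 0.0578, -0.0391, 0.0614, 0.0, 0.0001, 0.1761, 0.4]
[0.0057, -0.0127, 0.0123, 0.0, 0.0, 0.0352, 0.4, 0.0114, -0.0254, 0.0246, 0.0, 0.0, 0.0704, 0.4, 0.0172, -0.0381, 0.0369, 0.0, 0.0, 0.1056, 0.4, 0.0172, -0.0381, 0.0702, 0.0, 0.0, 0.1056, 0.4, 0.0172, -0.0381, 0.1035, 0.0, 0.0, 0.1056, 0.4]
[0.0, 0.0, 0.0333, 0.0, 0.0, 0.0, 0.4]
```

Request:
{"fn": "play_rows", "kwargs": {"motion": [0.014,-0.001,0.012,0,0,0.035,0.4,0.028,-0.001,0.025,0,0,0.07,0.4,0.042,-0.002,0.037,0,0,0.106,0.4,0.056,-0.002,0.049,0,0,0.141,0.4,0.07,-0.003,0.061,0,0,0.176,0.4]}}

```text
time: 3.4
eef_pos: [0.4706, -0.1976, 0.2683]
eef_rot: [180.0, 0.0, -32.1]
wrist_force: [-0.9, -0.0, -0.3]
gripper_width: 0.0607
gripper_force: 0.0
```

Request:
{"fn": "play_rows", "kwargs": {"motion": [0.0116,-0.0078,0.0123,0,0,0.035,0.4,0.023,-0.0156,0.0246,0,0,0.07,0.4,0.035,-0.023,0.037,0,0,0.106,0.4,0.046,-0.031,0.049,0,0,0.141,0.4,0.058,-0.039,0.061,0,0,0.176,0.4]}}

```text
time: 3.82
eef_pos: [0.5404, -0.1947, 0.2071]
eef_rot: [180.0, 0.0, -63.7]
wrist_force: [0.0, -0.6, 0.4]
gripper_width: 0.0551
gripper_force: 0.0
```

Request:
{"fn": "play_rows", "kwargs": {"motion": [0.006,-0.013,0.012,0,0,0.035,0.4,0.011,-0.025,0.025,0,0,0.07,0.4,0.017,-0.038,0.037,0,0,0.106,0.4,0.017,-0.038,0.037,0,0,0.106,0.4]}}

```text
time: 4.15
eef_pos: [0.5821, -0.1925, 0.1683]
eef_rot: [179.9, 0.1, -82.8]
wrist_force: [-0.8, 0.0, 0.0]
gripper_width: 0.0554
gripper_force: 0.0
```

```bash
python3 - <<'E'
from h import *
st=manip.state();print(st['eef_pos'],st['eef_rot'],st['gripper_width'],st['qpos'])
s=manip.snapshot('wrist');save(s,'w2');R,t=cam(s,st)
print('red',[(rect(s,c,.084,R,t),c.reshape(-1,2).mean(0)) for c in blobs(s,(0,170,120),(4,255,255),30)])
plan([(0.5809,-0.1934,.07,-82.5,.4)])
E
```

```text
[ 0.58212301 -0.19252422  0.16827488] [ 1.79864047e+02  7.98934369e-02 -8.28027916e+01] 0.05538321595987748 [-1.84489194e+01  2.04360687e+01  9.61554384e+01  1.47192855e-02
  6.35656323e+01  1.54347207e+02]
red [((0.584, -0.2108, 82, 15, -82.5), array([284.05365854, 185.4097561 ]))]
[0.0003, 0.0001, 0.0331, 0.0003, 0.0001, 0.0002, 0.4, 0.0006, 0.0001, 0.0663, 0.0005, 0.0003, 0.0004, 0.4, 0.0008, 0.0002, 0.0994, 0.0008, 0.0004, 0.0006, 0.4]
```

View pics/w2.png

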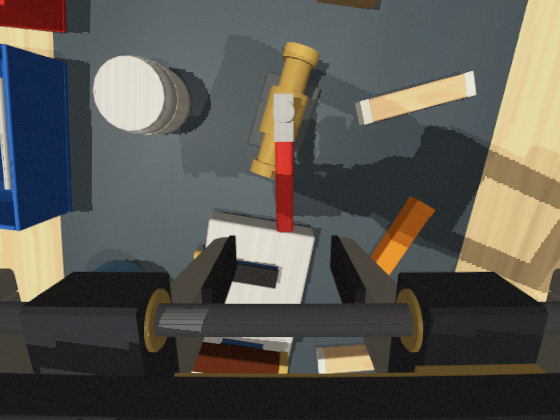

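The wrist view shows the lever vertical at column 285 and centred between the fingers, with the pipe tilted about 16° from it. The lever's closed direction is about 171°. I'll descend and pinch it.

Request:
{"fn": "play_rows", "kwargs": {"motion": [0,0,0.033,0,0,0,0.4,0,0,0.066,0,0,0,0.4,0.001,0,0.098,0,0,0,0.4,0.001,0,0.098,0,0,0,0.4]}}

```text
time: 4.53
eef_pos: [0.5772, -0.1928, 0.0684]
eef_rot: [179.6, 0.2, -82.3]
wrist_force: [-1.4, 0.1, -0.5]
gripper_width: 0.0551
gripper_force: 0.0
```

Request:
{"fn": "play_rows", "kwargs": {"motion": [0,0,0,0,0,0,1,0,0,0,0,0,0,1,0,0,0,0,0,0,1,0,0,0,0,0,0,1,0,0,0,0,0,0,1], "grip_force": 12}}

```text
time: 4.95
eef_pos: [0.5827, -0.1939, 0.0748]
eef_rot: [-179.9, -0.1, -82.5]
wrist_force: [-0.2, 0.5, 0.2]
gripper_width: 0.0238
gripper_force: 0.0
```

```bash
python3 - <<'E'
from h import *
st=manip.state();print(st['eef_pos'],st['eef_rot'],st['gripper_width'],st['wrist_force'])
stem=np.array([0.592,-0.2777])
def P(a,r=.085): return stem+r*np.array([np.cos(np.radians(a)),np.sin(np.radians(a))])
plan([(*P(a),.07,a-180,1) for a in np.arange(103,172.1,5.75)])
E
```

```text
[ 0.58269388 -0.19390742  0.07482646] [-1.79867152e+02 -6.42901066e-02 -8.24526021e+01] 0.02377325432305348 [-0.24298666  0.49763895  0.18917969]
[-0.0003, 0.0099, 0.0048, -0.0007, -0.0004, -0.0303, 1.0, 0.0009, 0.0183, 0.0048, -0.0007, -0.0004, -0.0622, 1.0, 0.003, 0.0266, 0.0048, -0.0007, -0.0005, -0.0942, 1.0, 0.0059, 0.0346, 0.0048, -0.0007, -0.0005, -0.1261, 1.0, 0.0096, 0.0423, 0.0047, -0.0006, -0.0005, -0.1581, 1.0]
[0.0004, 0.0085, 0.0, 0.0, 0.0, -0.0319, 1.0, 0.0017, 0.0169, 0.0, 0.0, 0.0, -0.0639, 1.0, 0.0038, 0.0252, 0.0, 0.0, 0.0, -0.0958, 1.0, 0.0068, 0.0332, 0.0, 0.0, 0.0, -0.1278, 1.0, 0.0105, 0.0409, 0.0, 0.0, 0.0, -0.1597, 1.0]
[0.0004, 0.0085, 0.0, 0.0, 0.0, -0.0319, 1.0, 0.0017, 0.0169, 0.0, 0.0, 0.0, -0.0639, 1.0, 0.0038, 0.0252, 0.0, 0.0, 0.0, -0.0958, 1.0]
```

Request:
{"fn": "play_rows", "kwargs": {"motion": [0,0,0,0,0,0,1,0,0,0,0,0,0,1,0,0,0,0,0,0,1,0,0,0,0,0,0,1,0,0,0,0,0,0,1]}}

```text
time: 5.37
eef_pos: [0.5817, -0.1935, 0.0731]
eef_rot: [180.0, 0.0, -82.5]
wrist_force: [0.8, -0.7, 0.5]
gripper_width: 0.0005
gripper_force: 0.0
```

Request:
{"fn": "play_rows", "kwargs": {"motion": [-0.0003,0.01,0,0,0,-0.031,1,0.001,0.018,0,0,0,-0.063,1,0.003,0.027,0,0,0,-0.095,1,0.006,0.035,0,0,0,-0.127,1,0.01,0.042,0,0,0,-0.158,1]}}

```text
time: 5.78
eef_pos: [0.5408, -0.2089, 0.073]
eef_rot: [180.0, 0.0, -53.7]
wrist_force: [-0.8, -0.5, 0.5]
gripper_width: 0.0008
gripper_force: 0.0
```

Request:
{"fn": "play_rows", "kwargs": {"motion": [0,0.0085,0,0,0,-0.032,1,0.0017,0.017,0,0,0,-0.064,1,0.004,0.025,0,0,0,-0.096,1,0.007,0.033,0,0,0,-0.128,1,0.0105,0.041,0,0,0,-0.16,1]}}

```text
time: 6.2
eef_pos: [0.514, -0.2418, 0.073]
eef_rot: [-180.0, 0.0, -24.9]
wrist_force: [-0.6, -0.3, 0.2]
gripper_width: 0.0005
gripper_force: 0.0
```

```bash
cat > q.py <<'E'
from h import *
st=manip.state();print('t',st['time'],'p',st['eef_pos'].round(4),'r',st['eef_rot'].round(1),'w',round(st['gripper_width'],4),'F',st['wrist_force'].round(1),'T',st['wrist_torque'].round(2),'gf',round(st['gripper_force'],1))
E
python3 q.py
```

```text
t 6.2 p [ 0.514  -0.2418  0.073 ] r [-180.     0.   -24.9] w 0.0005 F [-0.6 -0.3  0.2] T [ 0.03 -0.01  0.1 ] gf 0.0
```

```bash
python3 - <<'E'
from h import *
st=manip.state();s=manip.snapshot('wrist');R,t=cam(s,st);top=manip.snapshot('top');sc=manip.snapshot('scene')
R2,t2=cam(top)
print('red',[(rect(s,c,.084,R,t)) for c in blobs(s,(0,170,120),(4,255,255),30)])
print('red',[(rect(top,c,.084,R2,t2)) for c in blobs(top,(0,170,120),(4,255,255),30,(80,130,440,345))])
im=np.vstack([cv2.resize(s['img'],(420,300)),cv2.resize(sc['img'][130:330,130:410],(420,300))]);cv2.imwrite('pics/w3.png',im[:,:,::-1])
E
```

```text
red [(0.5838, -0.2109, 82, 15, -82.4)]
red [(0.5854, -0.2251, 47, 14, -81.9), (0.8386, -0.4111, 150, 8, -89.6)]
```

View pics/w3.png

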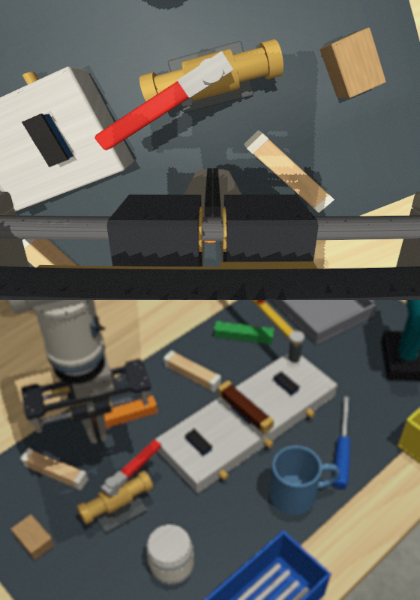

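The fingers closed on nothing and the lever has not moved; it still runs left of the hub in both pictures. I'll triangulate its height and check the fingertip projection.

```bash
python3 - <<'E'
from h import *
st=manip.state();s=manip.snapshot('wrist');sc=manip.snapshot('scene');top=manip.snapshot('top')
print(st['eef_pos'],st['eef_rot'])
p=st['eef_pos'];R,t=cam(sc);R2,t2=cam(top);Rw,tw=cam(s,st)
for z in (.045,.065,.085): 
  print(z,'scene',pix(sc,[p[0],p[1],z],R,t).round(),'top',pix(top,[p[0],p[1],z],R2,t2).round(),'wrist',pix(s,[p[0],p[1],z],Rw,tw).round())
# lever red blob centroid ray vs heights
for nm,im,RR,tt,roi in (('scene',sc,R,t,(170,200,270,290)),('wrist',s,Rw,tw,(0,0,560,260))):
  for c in blobs(im,(0,150,100),(5,255,255),30,roi):
    for z in (.06,.07,.084,.095): print(nm,z,rect(im,c,z,RR,tt))
c=cv2.resize(sc['img'][140:300,120:330],(788,600),interpolation=cv2.INTER_CUBIC);cv2.imwrite('pics/s4.png',c[:,:,::-1])
E
```

```text
[ 0.51424767 -0.24181851  0.07304963] [-1.79996364e+02  3.08473966e-03 -2.54386038e+01]
0.045 scene [[199. 233.]] top [[349. 253.]] wrist [[283. 226.]]
0.065 scene [[198. 228.]] top [[350. 253.]] wrist [[283. 235.]]
0.085 scene [[197. 224.]] top [[351. 253.]] wrist [[283. 245.]]
scene 0.06 (0.5724, -0.2033, 82, 20, -82.3)
scene 0.07 (0.5785, -0.2068, 81, 19, -82.3)
scene 0.084 (0.587, -0.2118, 80, 19, -82.3)
scene 0.095 (0.5936, -0.2158, 79, 19, -82.3)
wrist 0.06 (0.5847, -0.2031, 93, 18, -82.3)
wrist 0.07 (0.5843, -0.2064, 89, 17, -82.3)
wrist 0.084 (0.5838, -0.211, 83, 16, -82.3)
wrist 0.095 (0.5833, -0.2146, 78, 15, -82.3)
```

View pics/s4.png

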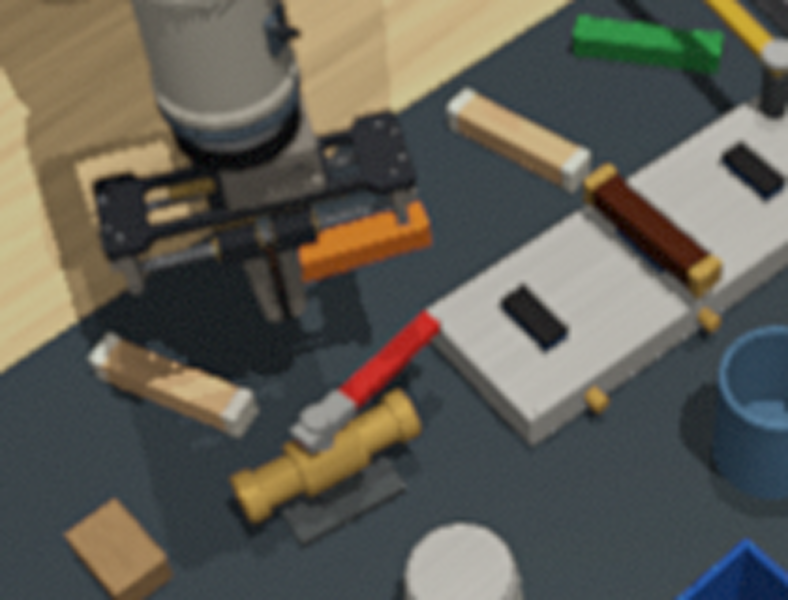

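Request:
{"fn": "play_rows", "kwargs": {"motion": [0,0,0.025,0,0,0,1,0,0,0.045,0,0,0,1,0,0,0.045,0,0,0,1,0,0,0.045,0,0,0,1]}}

```text
time: 6.83
eef_pos: [0.5138, -0.2408, 0.0274]
eef_rot: [-180.0, 0.1, -25.3]
wrist_force: [-0.3, -0.5, 0.5]
gripper_width: 0.0004
gripper_force: 0.0
```

Request:
{"fn": "play_rows", "kwargs": {"motion": [0,0,0.004,0,0,0,1,0,0,0.008,0,0,0,1,0,0,0.008,0,0,0,1,0,0,0.008,0,0,0,1]}}

```text
time: 7.17
eef_pos: [0.5146, -0.2416, 0.0205]
eef_rot: [180.0, -0.0, -25.2]
wrist_force: [0.7, 0.4, -0.1]
gripper_width: 0.0004
gripper_force: 0.0
```

Request:
{"fn": "play_rows", "kwargs": {"motion": [0,0,0.003,0,0,0,1,0,0,0.006,0,0,0,1,0,0,0.006,0,0,0,1,0,0,0.006,0,0,0,1]}}

```text
time: 7.5
eef_pos: [0.5142, -0.2415, 0.0139]
eef_rot: [-180.0, 0.0, -25.2]
wrist_force: [-0.2, -0.5, 1.0]
gripper_width: 0.0005
gripper_force: 0.0
```

```bash
python3 q.py; python3 - <<'E'
from h import *
s=manip.snapshot('scene');c=cv2.resize(s['img'][170:270,150:250],(600,600),interpolation=cv2.INTER_CUBIC)
w=manip.snapshot('wrist')['img'][180:300,220:340]
cv2.imwrite('pics/s5.png',np.vstack([c[:,:,::-1]])[:600,:600])
cv2.imwrite('pics/w5.png',w[:,:,::-1])
E
```

```text
t 7.5 p [ 0.5142 -0.2415  0.0139] r [-180.     0.   -25.2] w 0.0005 F [-0.2 -0.5  1. ] T [ 0.1  -0.01 -0.04] gf 0.0
```

Request:
{"fn": "play_rows", "kwargs": {"motion": [0,0,0.003,0,0,0,1,0,0,0.006,0,0,0,1,0,0,0.006,0,0,0,1]}}

```text
time: 7.85
eef_pos: [0.514, -0.2414, 0.0074]
eef_rot: [-180.0, 0.0, -25.2]
wrist_force: [-0.6, -0.1, 1.3]
gripper_width: 0.0005
gripper_force: 0.0
```

Request:
{"fn": "play_rows", "kwargs": {"motion": [0,0,0.001,0,0,0,1,0,0,0.002,0,0,0,1,0,0,0.002,0,0,0,1]}}

```text
time: 8.1
eef_pos: [0.5143, -0.2415, 0.0059]
eef_rot: [-180.0, 0.0, -25.2]
wrist_force: [-0.1, 0.5, -0.4]
gripper_width: 0.0007
gripper_force: 0.0
```

Request:
{"fn": "play_rows", "kwargs": {"motion": [0,0,0.001,0,0,0,1,0,0,0.002,0,0,0,1,0,0,0.002,0,0,0,1]}}

```text
time: 8.35
eef_pos: [0.5143, -0.2415, 0.0039]
eef_rot: [-180.0, 0.0, -25.2]
wrist_force: [0.0, -0.5, -0.9]
gripper_width: 0.0004
gripper_force: 0.0
```

Request:
{"fn": "play_rows", "kwargs": {"motion": [0,0,0.001,0,0,0,1,0,0,0.003,0,0,0,1,0,0,0.003,0,0,0,1]}}

```text
time: 8.6
eef_pos: [0.5142, -0.2415, 0.0007]
eef_rot: [180.0, 0.0, -25.2]
wrist_force: [-0.1, -0.5, 0.3]
gripper_width: 0.0002
gripper_force: 0.0
```

Request:
{"fn": "play_rows", "kwargs": {"motion": [0,0,0.001,0,0,0,1,0,0,0.003,0,0,0,1,0,0,0.003,0,0,0,1]}}

```text
time: 8.85
eef_pos: [0.5142, -0.2415, -0.0023]
eef_rot: [180.0, 0.0, -25.2]
wrist_force: [-0.1, -0.2, -0.5]
gripper_width: 0.0008
gripper_force: 0.0
```

View pics/s5.png

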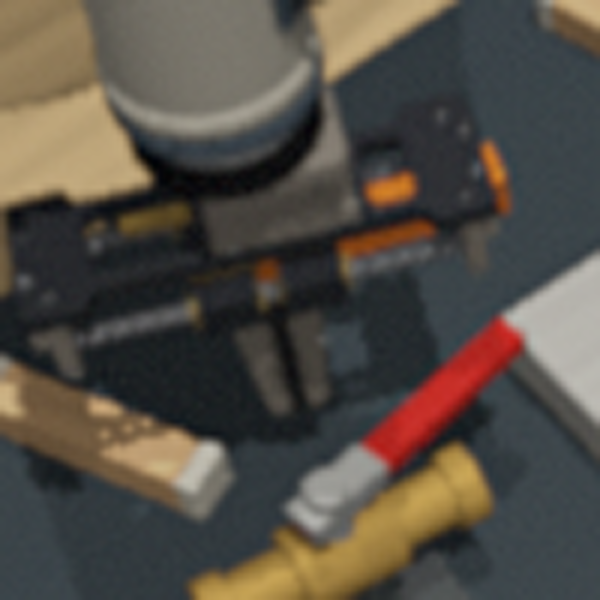

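The crop shows the fingertip at (290,415), i.e. full-image row 239. That is about 18 mm height while the TCP read 14 mm, so the tips are higher than nominal. I'll keep probing gently for the bench.

Request:
{"fn": "play_rows", "kwargs": {"motion": [0,0,0.002,0,0,0,1,0,0,0.003,0,0,0,1,0,0,0.003,0,0,0,1]}}

```text
time: 9.1
eef_pos: [0.5142, -0.2415, -0.0052]
eef_rot: [-180.0, 0.0, -25.2]
wrist_force: [-0.7, 0.2, 0.7]
gripper_width: 0.0004
gripper_force: 0.0
```

Request:
{"fn": "play_rows", "kwargs": {"motion": [0,0,0.001,0,0,0,1,0,0,0.002,0,0,0,1,0,0,0.002,0,0,0,1]}}

```text
time: 9.35
eef_pos: [0.5143, -0.2415, -0.0071]
eef_rot: [-180.0, 0.0, -25.2]
wrist_force: [1.1, 0.3, -0.3]
gripper_width: 0.0006
gripper_force: 0.0
```

Request:
{"fn": "play_rows", "kwargs": {"motion": [0,0,0.001,0,0,0,1,0,0,0.002,0,0,0,1,0,0,0.002,0,0,0,1]}}

```text
time: 9.6
eef_pos: [0.5143, -0.2415, -0.0091]
eef_rot: [-180.0, 0.0, -25.2]
wrist_force: [-0.7, -0.6, 1.3]
gripper_width: 0.0004
gripper_force: 0.0
```

Request:
{"fn": "play_rows", "kwargs": {"motion": [0,0,0.001,0,0,0,1,0,0,0.002,0,0,0,1,0,0,0.002,0,0,0,1]}}

```text
time: 9.85
eef_pos: [0.5143, -0.2415, -0.0111]
eef_rot: [-180.0, 0.0, -25.2]
wrist_force: [-0.4, -0.3, 0.6]
gripper_width: 0.0009
gripper_force: 0.0
```

Request:
{"fn": "play_rows", "kwargs": {"motion": [0,0,0.001,0,0,0,1,0,0,0.002,0,0,0,1,0,0,0.002,0,0,0,1]}}

```text
time: 10.1
eef_pos: [0.5143, -0.2415, -0.0131]
eef_rot: [-180.0, 0.0, -25.2]
wrist_force: [0.9, 0.7, 0.6]
gripper_width: 0.0002
gripper_force: 0.0
```

Request:
{"fn": "play_rows", "kwargs": {"motion": [0,0,0.001,0,0,0,1,0,0,0.001,0,0,0,1]}}

```text
time: 10.27
eef_pos: [0.5143, -0.2415, -0.0141]
eef_rot: [-180.0, 0.0, -25.2]
wrist_force: [-0.2, -0.2, -0.2]
gripper_width: 0.0002
gripper_force: 0.0
```

Request:
{"fn": "play_rows", "kwargs": {"motion": [0,0,0.001,0,0,0,1,0,0,0.002,0,0,0,1,0,0,0.002,0,0,0,1]}}

```text
time: 10.52
eef_pos: [0.5143, -0.2415, -0.0161]
eef_rot: [-180.0, 0.0, -25.2]
wrist_force: [0.4, 0.1, -0.0]
gripper_width: 0.0004
gripper_force: 0.0
```

Request:
{"fn": "play_rows", "kwargs": {"motion": [0,0,0.001,0,0,0,1,0,0,0.002,0,0,0,1,0,0,0.002,0,0,0,1]}}

```text
time: 10.77
eef_pos: [0.5143, -0.2415, -0.0181]
eef_rot: [-180.0, 0.0, -25.2]
wrist_force: [-0.1, -0.1, 0.0]
gripper_width: 0.0005
gripper_force: 0.0
```

```bash
python3 - <<'E'
from h import *
st=manip.state();p=st['eef_pos'];print(p,st['wrist_force'])
sc=manip.snapshot('scene');R,t=cam(sc);s=manip.snapshot('wrist');Rw,tw=cam(s,st)
for z in (-.01,0,.01,.02,.04): print(z,((pix(sc,[p[0],p[1],z],R,t)-[165,200])*10).round(),(pix(s,[p[0],p[1],z],Rw,tw)).round())
c=cv2.resize(sc['img'][200:260,165:225],(600,600),interpolation=cv2.INTER_CUBIC)
cv2.imwrite('pics/s6.png',c[:,:,::-1])
E
```

```text
[ 0.51425131 -0.24149988 -0.01810723] [-0.07194649 -0.14568122  0.00235529]
-0.01 [[372. 446.]] [[283. 243.]]
0 [[367. 425.]] [[283. 249.]]
0.01 [[362. 404.]] [[283. 255.]]
0.02 [[356. 383.]] [[283. 262.]]
0.04 [[345. 340.]] [[283. 279.]]
```

View pics/s6.png

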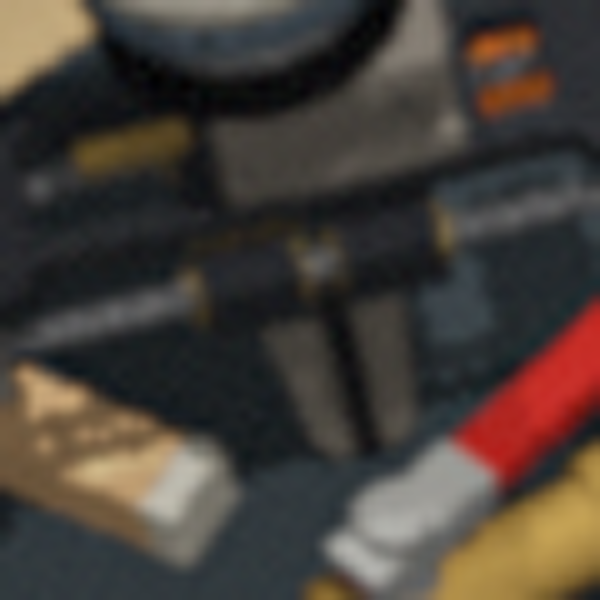

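The crop shows the fingertips at (360,455), about 3 px lower than z=0 would project. I'll triangulate the tips from the wrist and scene views, and re-check the eef reading against known things.

```bash
python3 - <<'E'
from h import *
st=manip.state();p=st['eef_pos'];print(p,st['qpos'].round(2))
sc=manip.snapshot('scene');R,t=cam(sc);s=manip.snapshot('wrist');Rw,tw=cam(s,st)
print('red',[rect(s,c,.084,Rw,tw) for c in blobs(s,(0,170,120),(4,255,255),30)])
print('white',[rect(s,c,.024,Rw,tw) for c in blobs(s,(0,0,110),(30,60,255),60,(280,0,560,300))])
uv=np.array([[165+36.0,200+45.5]])
for z in (-.03,-.015,0,.015,.03): print('scene tip ray',z,onz(sc,uv,z,R,t).round(4), (pix(s,onz(sc,uv,z,R,t),Rw,tw)-[223,180]).round(1)*5)
c=cv2.resize(s['img'][180:300,223:343],(600,600),interpolation=cv2.INTER_CUBIC)
cv2.imwrite('pics/w6.png',c[:,:,::-1])
E
```

```text
[ 0.51432945 -0.2415457  -0.01797878] [-25.31  31.   108.62   0.    40.39  89.93]
red [(0.5835, -0.2115, 82, 15, -82.4)]
white [(0.5112, -0.29, 24, 18, -67.5), (0.6044, -0.2897, 31, 28, -82.4)]
scene tip ray -0.03 [[ 0.5018 -0.2399 -0.03  ]] [[328.5 345. ]]
scene tip ray -0.015 [[ 0.5112 -0.2442 -0.015 ]] [[330.  313.5]]
scene tip ray 0 [[ 0.5205 -0.2486 -0.    ]] [[332. 276.]]
scene tip ray 0.015 [[ 0.5298 -0.2529  0.015 ]] [[334.5 231. ]]
scene tip ray 0.03 [[ 0.5392 -0.2572  0.03  ]] [[337.5 175.5]]
```

View pics/w6.png

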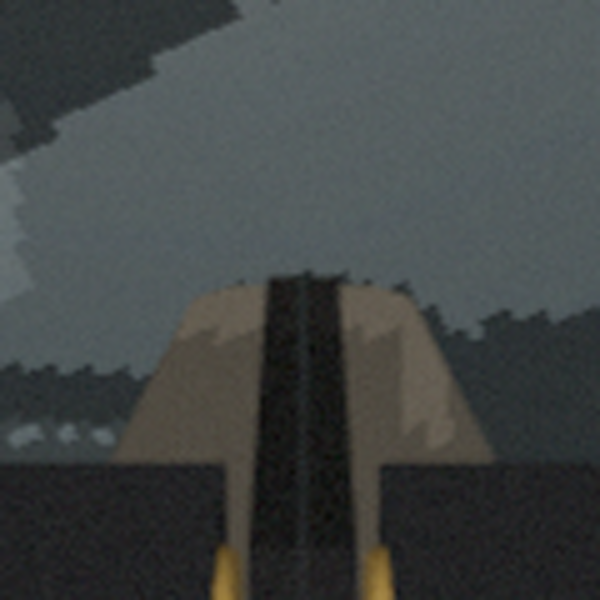

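The wrist crop shows the tips at (305,280). Together with the scene view that puts them at about z=0 while the TCP reads -18 mm, so the real tips are about 18 mm behind the reported TCP. I'll confirm by contact.

Request:
{"fn": "play_rows", "kwargs": {"motion": [0,0,0.001,0,0,0,1,0,0,0.001,0,0,0,1]}}

```text
time: 11.13
eef_pos: [0.5143, -0.2415, -0.019]
eef_rot: [180.0, 0.0, -25.2]
wrist_force: [1.0, 0.2, 1.0]
gripper_width: 0.0004
gripper_force: 0.0
```

Request:
{"fn": "play_rows", "kwargs": {"motion": [0,0,0.001,0,0,0,1,0,0,0.001,0,0,0,1]}}

```text
time: 11.3
eef_pos: [0.5143, -0.2415, -0.0201]
eef_rot: [-180.0, 0.0, -25.2]
wrist_force: [0.4, -0.7, 0.8]
gripper_width: 0.0002
gripper_force: 0.0
```

Request:
{"fn": "play_rows", "kwargs": {"motion": [0,0,0.001,0,0,0,1,0,0,0.001,0,0,0,1]}}

```text
time: 11.47
eef_pos: [0.5143, -0.2415, -0.0211]
eef_rot: [-180.0, 0.0, -25.2]
wrist_force: [0.1, -0.1, -0.1]
gripper_width: 0.0007
gripper_force: 0.0
```

Request:
{"fn": "play_rows", "kwargs": {"motion": [0,0,0.001,0,0,0,1,0,0,0.001,0,0,0,1]}}

```text
time: 11.63
eef_pos: [0.5143, -0.2415, -0.0221]
eef_rot: [180.0, 0.0, -25.2]
wrist_force: [-0.3, 0.0, -0.0]
gripper_width: 0.0003
gripper_force: 0.0
```

Request:
{"fn": "play_rows", "kwargs": {"motion": [0,0,0.001,0,0,0,1,0,0,0.0015,0,0,0,1]}}

```text
time: 11.8
eef_pos: [0.5144, -0.2416, -0.0235]
eef_rot: [-180.0, 0.0, -25.2]
wrist_force: [0.2, 0.1, -0.4]
gripper_width: 0.0007
gripper_force: 0.0
```

Request:
{"fn": "play_rows", "kwargs": {"motion": [0,0,0.001,0,0,0,1,0,0,0.0015,0,0,0,1]}}

```text
time: 11.97
eef_pos: [0.5144, -0.2416, -0.0247]
eef_rot: [-180.0, 0.0, -25.2]
wrist_force: [-2.1, 1.2, 10.6]
gripper_width: 0.0003
gripper_force: 5.5
```

Request:
{"fn": "play_rows", "kwargs": {"motion": [0,0,0.001,0,0,0,1,0,0,0.001,0,0,0,1]}}

```text
time: 12.13
eef_pos: [0.5145, -0.2416, -0.0247]
eef_rot: [-180.0, 0.0, -25.2]
wrist_force: [-4.1, 3.3, 16.9]
gripper_width: 0.0004
gripper_force: 8.3
```

Request:
{"fn": "play_rows", "kwargs": {"motion": [0,0,0.001,0,0,0,1,0,0,0.001,0,0,0,1]}}

```text
time: 12.3
eef_pos: [0.5145, -0.2416, -0.0248]
eef_rot: [180.0, -0.0, -25.2]
wrist_force: [-7.4, 3.0, 28.1]
gripper_width: 0.0005
gripper_force: 14.4
```

Contact came at a TCP z of -24.5 mm, so TCP z = fingertip z - 24.5 mm and the grasp height is TCP + 43.5 mm. I'll redo the lever with that.

```bash
python3 - <<'E'
from h import *
stem=np.array([0.592,-0.2777])
def P(a,r=.085): return stem+r*np.array([np.cos(np.radians(a)),np.sin(np.radians(a))])
p=P(97.5)
plan([(0.5144,-.2416,.08,-25.2,.4),(*p,.09,-82.5,.4),(*p,.0345,-82.5,.4),(*p,.0345,-82.5,.4,2)])
E
```

```text
[0.0, 0.0, -0.0349, 0.0, 0.0, -0.0001, 0.4, -0.0001, 0.0, -0.0699, 0.0, 0.0, -0.0001, 0.4, -0.0001, 0.0, -0.1048, 0.0, 0.0, -0.0002, 0.4, 0.0043, -0.008, -0.1059, 0.0, 0.0, 0.0352, 0.4, 0.0087, -0.0159, -0.107, 0.0, 0.0, 0.0706, 0.4]
[0.0025, -0.0088, -0.0011, 0.0, 0.0, 0.0354, 0.4, 0.0051, -0.0175, -0.0022, 0.0, 0.0, 0.0707, 0.4, 0.0076, -0.0263, -0.0033, 0.0, 0.0, 0.1061, 0.4, 0.0102, -0.0351, -0.0044, 0.0, 0.0, 0.1415, 0.4, 0.0127, -0.0438, -0.0056, 0.0, 0.0, 0.1769, 0.4]
[-0.0025, -0.0088, -0.0011, 0.0, 0.0, 0.0354, 0.4, -0.0049, -0.0176, -0.0022, 0.0, 0.0, 0.0707, 0.4, -0.0049, -0.0176, 0.0255, 0.0, 0.0, 0.0707, 0.4, -0.0049, -0.0176, 0.0533, 0.0, 0.0, 0.0707, 0.4, -0.0049, -0.0176, 0.0533, 0.0, 0.0, 0.0707, 0.4]
[0.0, 0.0, 0.0, 0.0, 0.0, 0.0, 0.4]
```

Request:
{"fn": "play_rows", "kwargs": {"motion": [0,0,-0.038,0,0,0,0.4,0,0,-0.073,0,0,0,0.4,0,0,-0.108,0,0,0,0.4,0.0043,-0.008,-0.109,0,0,0.035,0.4,0.009,-0.016,-0.11,0,0,0.07,0.4]}}

```text
time: 12.72
eef_pos: [0.5309, -0.2317, 0.0858]
eef_rot: [-179.9, -0.3, -38.1]
wrist_force: [-0.8, -0.8, 0.3]
gripper_width: 0.0319
gripper_force: 0.0
```

Request:
{"fn": "play_rows", "kwargs": {"motion": [0.0025,-0.009,-0.001,0,0,0.035,0.4,0.005,-0.0175,-0.002,0,0,0.071,0.4,0.0076,-0.026,-0.003,0,0,0.106,0.4,0.01,-0.035,-0.004,0,0,0.141,0.4,0.0127,-0.044,-0.0055,0,0,0.177,0.4]}}

```text
time: 13.13
eef_pos: [0.5665, -0.2036, 0.0885]
eef_rot: [180.0, 0.0, -70.0]
wrist_force: [0.0, 0.4, 0.4]
gripper_width: 0.0553
gripper_force: 0.0
```

Request:
{"fn": "play_rows", "kwargs": {"motion": [-0.0025,-0.009,-0.001,0,0,0.035,0.4,-0.005,-0.0176,-0.002,0,0,0.071,0.4,-0.005,-0.0176,0.025,0,0,0.071,0.4,-0.005,-0.0176,0.053,0,0,0.071,0.4,-0.005,-0.0176,0.053,0,0,0.071,0.4]}}

```text
time: 13.55
eef_pos: [0.5778, -0.1918, 0.0312]
eef_rot: [179.6, 0.2, -82.5]
wrist_force: [-1.4, 0.4, -0.4]
gripper_width: 0.0554
gripper_force: 0.0
```

Request:
{"fn": "play_rows", "kwargs": {"motion": [0,0,0,0,0,0,0.9,0,0,0,0,0,0,0.9,0,0,0,0,0,0,0.9,0,0,0,0,0,0,0.9,0,0,0,0,0,0,0.9]}}

```text
time: 13.97
eef_pos: [0.5819, -0.1935, 0.0368]
eef_rot: [-179.9, -0.0, -82.5]
wrist_force: [0.0, -1.0, -0.4]
gripper_width: 0.0237
gripper_force: 0.0
```

Request:
{"fn": "play_rows", "kwargs": {"motion": [0,0,0,0,0,0,0.9,0,0,0,0,0,0,0.9]}}

```text
time: 14.13
eef_pos: [0.5815, -0.1933, 0.0363]
eef_rot: [-180.0, -0.0, -82.5]
wrist_force: [-0.9, -0.1, 4.8]
gripper_width: 0.0158
gripper_force: 12.0
```

```bash
python3 q.py; python3 - <<'E'
from h import *
stem=np.array([0.592,-0.2777])
def P(a,r=.085): return stem+r*np.array([np.cos(np.radians(a)),np.sin(np.radians(a))])
plan([(*P(a),.0345,a-180,1) for a in np.arange(103,169.1,5.5)])
E
```

```text
t 14.1333 p [ 0.5815 -0.1933  0.0363] r [-180.    -0.   -82.5] w 0.0158 F [-0.9 -0.1  4.8] T [0.09 0.14 0.05] gf 12.0
[0.0004, 0.0087, 0.0018, -0.0002, -0.0002, -0.0304, 1.0, 0.0016, 0.0168, 0.0018, -0.0002, -0.0002, -0.061, 1.0, 0.0035, 0.0247, 0.0018, -0.0002, -0.0002, -0.0915, 1.0, 0.0062, 0.0324, 0.0018, -0.0002, -0.0002, -0.1221, 1.0, 0.0096, 0.0398, 0.0018, -0.0002, -0.0002, -0.1526, 1.0]
[0.0004, 0.0081, 0.0, 0.0, 0.0, -0.0306, 1.0, 0.0016, 0.0162, 0.0, 0.0, 0.0, -0.0611, 1.0, 0.0035, 0.0241, 0.0, 0.0, 0.0, -0.0917, 1.0, 0.0062, 0.0318, 0.0, 0.0, 0.0, -0.1222, 1.0, 0.0096, 0.0392, 0.0, 0.0, 0.0, -0.1528, 1.0]
[0.0004, 0.0081, 0.0, 0.0, 0.0, -0.0306, 1.0, 0.0016, 0.0162, 0.0, 0.0, 0.0, -0.0611, 1.0, 0.0035, 0.0241, 0.0, 0.0, 0.0, -0.0917, 1.0]
```

Gripped (15.8 mm). Turn it.

Request:
{"fn": "play_rows", "kwargs": {"motion": [0,0.0085,0,0,0,-0.03,1,0.0016,0.0168,0,0,0,-0.061,1,0.0035,0.0245,0,0,0,-0.0915,1,0.006,0.032,0,0,0,-0.122,1,0.0095,0.0395,0,0,0,-0.1525,1]}}

```text
time: 14.55
eef_pos: [0.5442, -0.2079, 0.0363]
eef_rot: [-179.9, -0.1, -54.8]
wrist_force: [2.7, 0.3, 1.9]
gripper_width: 0.016
gripper_force: 12.0
```

Request:
{"fn": "play_rows", "kwargs": {"motion": [0,0.008,0,0,0,-0.03,1,0.0016,0.0162,0,0,0,-0.061,1,0.0035,0.024,0,0,0,-0.0915,1,0.006,0.032,0,0,0,-0.122,1,0.0096,0.0392,0,0,0,-0.153,1]}}

```text
time: 14.97
eef_pos: [0.5178, -0.2383, 0.0363]
eef_rot: [-179.9, -0.1, -27.2]
wrist_force: [4.1, 2.7, 1.5]
gripper_width: 0.016
gripper_force: 12.0
```

Request:
{"fn": "play_rows", "kwargs": {"motion": [0,0.008,0,0,0,-0.03,1,0.0016,0.0162,0,0,0,-0.061,1,0.0035,0.024,0,0,0,-0.0915,1,0.0035,0.024,0,0,0,-0.0915,1]}}

```text
time: 15.3
eef_pos: [0.5098, -0.2622, 0.0363]
eef_rot: [180.0, -0.1, -10.8]
wrist_force: [2.5, -0.8, 3.4]
gripper_width: 0.0159
gripper_force: 12.1
```

```bash
python3 q.py
```

```text
t 15.3 p [ 0.5098 -0.2622  0.0363] r [ 1.80e+02 -1.00e-01 -1.08e+01] w 0.0159 F [ 2.5 -0.8  3.4] T [-0.11 -0.41  0.28] gf 12.1
```

Request:
{"fn": "play_rows", "kwargs": {"motion": [0,0.003,0,0,0,-0.011,1,0,0.003,0,0,0,-0.011,1]}}

```text
time: 15.47
eef_pos: [0.5098, -0.2624, 0.0363]
eef_rot: [-179.8, -0.1, -9.2]
wrist_force: [6.0, 11.3, 5.0]
gripper_width: 0.0158
gripper_force: 12.0
```

Request:
{"fn": "play_rows", "kwargs": {"motion": [0,0.003,0,0,0,-0.011,1,0,0.003,0,0,0,-0.011,1]}}

```text
time: 15.63
eef_pos: [0.5097, -0.2635, 0.0361]
eef_rot: [-179.7, -0.1, -7.3]
wrist_force: [10.8, 23.0, 5.6]
gripper_width: 0.0183
gripper_force: 12.2
```

Request:
{"fn": "play_rows", "kwargs": {"motion": [0,0.003,0,0,0,-0.011,1,0,0.003,0,0,0,-0.011,1]}}

```text
time: 15.8
eef_pos: [0.5097, -0.2661, 0.0362]
eef_rot: [-179.7, -0.2, -5.3]
wrist_force: [12.5, 22.8, 4.4]
gripper_width: 0.024
gripper_force: 12.4
```

Now at the hard stop (23 N). I'll release, lift, and look at the fixture from above.

Request:
{"fn": "play_rows", "kwargs": {"motion": [0,-0.003,0,0,0,0,0.5,0,-0.003,0,0,0,0,0.3,0,-0.003,0,0,0,0,0.2,0,-0.003,-0.02,0,0,0,0.2,0,-0.003,-0.06,0,0,0,0.2]}}

```text
time: 16.22
eef_pos: [0.5039, -0.2655, 0.092]
eef_rot: [-179.8, 0.5, -5.2]
wrist_force: [1.1, -0.4, -0.4]
gripper_width: 0.0553
gripper_force: 0.0
```

```bash
python3 q.py; python3 - <<'E'
from h import *
plan([(0.52,-.2,.15,0,.2),(.55,0.03,.2,0,.2)],vmax=.04)
E
```

```text
t 16.2167 p [ 0.5039 -0.2655  0.092 ] r [-179.8    0.5   -5.2] w 0.0553 F [ 1.1 -0.4 -0.4] T [ 0.09  0.04 -0.04] gf 0.0
[0.0032, -0.0223, -0.0193, -0.0004, 0.0009, -0.0096, 0.2, 0.0065, -0.0446, -0.0386, -0.0007, 0.0017, -0.0191, 0.2, 0.0097, -0.0668, -0.0579, -0.0011, 0.0026, -0.0287, 0.2, 0.0111, -0.1055, -0.0661, -0.0011, 0.0026, -0.0287, 0.2, 0.0126, -0.1441, -0.0743, -0.0011, 0.0026, -0.0287, 0.2]
[0.005, -0.0383, -0.0083, 0.0, 0.0, 0.0, 0.2, 0.01, -0.0767, -0.0167, 0.0, 0.0, 0.0, 0.2, 0.015, -0.115, -0.025, 0.0, 0.0, 0.0, 0.2, 0.02, -0.1533, -0.0333, 0.0, 0.0, 0.0, 0.2]
```

Request:
{"fn": "play_rows", "kwargs": {"motion": [0.003,-0.022,-0.019,0,0,-0.0096,0.2,0.0065,-0.0446,-0.0386,0,0,-0.019,0.2,0.01,-0.067,-0.058,0,0,-0.0287,0.2,0.011,-0.1055,-0.066,0,0,-0.0287,0.2,0.0126,-0.144,-0.074,0,0,-0.0287,0.2]}}

```text
time: 16.63
eef_pos: [0.5329, -0.1244, 0.1708]
eef_rot: [179.9, -0.1, -0.1]
wrist_force: [0.3, 0.2, -0.2]
gripper_width: 0.0738
gripper_force: 0.0
```

Request:
{"fn": "play_rows", "kwargs": {"motion": [0.005,-0.038,-0.008,0,0,0,0,0.01,-0.077,-0.017,0,0,0,0,0.015,-0.115,-0.025,0,0,0,0,0.02,-0.153,-0.033,0,0,0,0,0.02,-0.153,-0.033,0,0,0,0]}}

```text
time: 17.05
eef_pos: [0.5538, 0.0336, 0.2042]
eef_rot: [-179.9, -0.2, 0.2]
wrist_force: [1.2, 0.4, 1.3]
gripper_width: 0.0917
gripper_force: 0.0
```

Request:
{"fn": "play_rows", "kwargs": {"motion": [0,0,0,0,0,0,0,0,0,0,0,0,0,0,0,0,0,0,0,0,0]}}

```text
time: 17.3
eef_pos: [0.552, 0.0271, 0.202]
eef_rot: [180.0, 0.1, 0.0]
wrist_force: [0.6, 0.1, -0.6]
gripper_width: 0.0917
gripper_force: 0.0
```

```bash
python3 q.py; python3 - <<'E'
from h import *
st=manip.state();s=manip.snapshot('wrist');save(s,'w7');R,t=cam(s,st)
top=manip.snapshot('top');R2,t2=cam(top)
print('red',[(rect(top,c,.084,R2,t2)) for c in blobs(top,(0,170,120),(4,255,255),30,(300,180,400,300))])
for n in ('done1','raw1','tray','keeper_knob','keeper_hinge'): print(n,find(n,'wrist',R,t))
print('tray',find('tray','top',R2,t2))
E
```

```text
t 17.3 p [0.552  0.0271 0.202 ] r [1.8e+02 1.0e-01 0.0e+00] w 0.0917 F [ 0.6  0.1 -0.6] T [-0.05 -0.05 -0.05] gf 0.0
red [(0.526, -0.2647, 83, 17, -9.8)]
done1 [([0.7406, 0.1395, 0.0178], 0.71), ([0.618, -0.002, 0.0752], 0.55)]
raw1 [([0.4577, 0.0189, 0.0253], 0.88), ([0.4702, 0.1776, 0.0211], 0.88), ([0.4789, -0.2963, 0.0187], 0.85), ([0.4355, -0.1843, 0.0233], 0.68)]
tray [([0.5035, 0.3396, 0.0027], 0.88)]
keeper_knob [([0.5418, 0.1786, 0.0966], 0.96), ([0.4789, -0.2957, 0.0221], 0.74)]
keeper_hinge [([0.6101, 0.0411, 0.0355], 0.66)]
tray [([0.4862, 0.3785, 0.0051], 0.82), ([0.5838, -0.264, 0.0535], 0.49), ([0.4715, 0.1855, 0.0891], 0.32)]
```

View pics/w7.png

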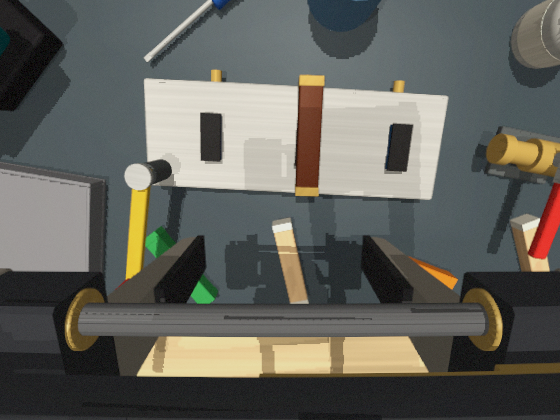

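The picture shows the left pod at (211,137), the right pod at (400,147), the done blank from (312,80) to (308,192), the keeper hinge at (142,175) and the lever at right, now closed. I'll measure the fixture precisely.

```bash
python3 - <<'E'
from h import *
st=manip.state();s=manip.snapshot('wrist');R,t=cam(s,st)
print('pods',[rect(s,c,.05,R,t) for c in blobs(s,(0,0,0),(180,255,55),200,(170,95,420,185))])
print('brown',[rect(s,c,.074,R,t) for c in blobs(s,(0,60,20),(16,255,140),200,(285,70,335,190))])
print('doneall',[rect(s,c,.074,R,t) for c in blobs(s,(0,80,20),(30,255,255),200,(285,70,335,200))])
print('base',[rect(s,c,.036,R,t) for c in blobs(s,(0,0,130),(60,45,255),2000,(145,70,450,200))])
top=manip.snapshot('top');R2,t2=cam(top)
print('tpods',[rect(top,c,.05,R2,t2) for c in blobs(top,(0,0,0),(180,255,60),30,(200,198,310,235))])
# tray from top: grey
for lo,hi in (((0,0,60),(180,60,140)),((0,0,80),(180,70,170))):
  print('tray',[rect(top,c,.035,R2,t2) for c in blobs(top,lo,hi,1500,(85,210,180,310))])
print('yel',[rect(top,c,.092,R2,t2) for c in blobs(top,(22,150,90),(32,255,255),60,(150,220,210,350))])
im=cv2.resize(top['img'][205:355,85:285],(800,600),interpolation=cv2.INTER_CUBIC);cv2.imwrite('pics/t8.png',im[:,:,::-1])
E
```

```text
pods [(0.6037, -0.1001, 50, 23, -3.0), (0.6152, 0.1062, 49, 21, -2.7)]
brown [(0.6144, 0.0015, 100, 25, -1.7)]
doneall [(0.6147, 0.001, 120, 26, -1.5)]
base [(0.6053, -0.0839, 140, 119, 87.0), (0.615, 0.0968, 173, 119, 86.9)]
tpods [(0.6028, -0.1014, 49, 19, -0.2), (0.6143, -0.0032, 98, 26, 6.2)]
tray [(0.4944, 0.3871, 274, 189, -0.0)]
tray [(0.5005, 0.3712, 277, 131, -6.0)]
yel [(0.4911, 0.185, 41, 16, -8.1)]
```

View pics/t8.png

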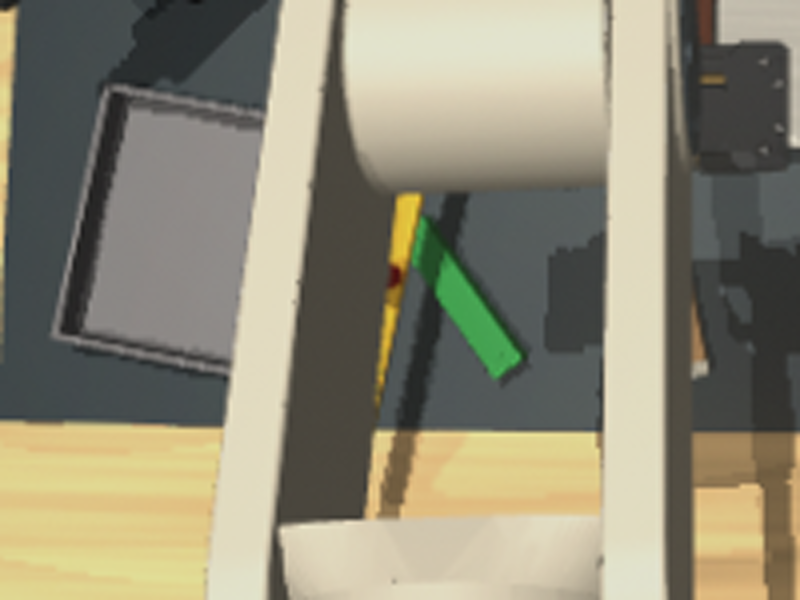

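```bash
python3 - <<'E'
from h import *
top=manip.snapshot('top');R,t=cam(top)
im0=dict(top);im0['img']=cv2.imread('pics/top0.png')[:,:,::-1].copy()
print([rect(im0,c,.035,R,t) for lo,hi in (((0,0,85),(180,60,200)),((0,0,70),(180,45,200))) for c in blobs(im0,lo,hi,1500,(92,215,178,305))])
c=onz(top,[[115,227],[168,237],[153,300],[99,288.5],[112,227],[98.8,288.8]],.035,R,t)[:,:2];print(c.round(4),c[:4].mean(0))
plan([(.6147,.001,.10,-1.6,0),(.6147,.001,.06,-1.6,0),(.6147,.001,.0205,-1.6,0),(.6147,.001,.0205,-1.6,0,2),(.6147,.001,.0205,-1.6,.9,6)])
E
```

```text
[(0.4869, 0.3518, 181, 161, -9.9), (0.4966, 0.3459, 246, 245, 1.1)]
[[0.5837 0.402 ]
 [0.5568 0.2506]
 [0.3857 0.2871]
 [0.4141 0.4403]
 [0.5837 0.4107]
 [0.4133 0.4409]] [0.48507083 0.345015  ]
[0.0155, 0.0069, 0.0256, 0.0, 0.0, 0.0023, 0.0, 0.0311, 0.0137, 0.0513, 0.0, 0.0, 0.0047, 0.0, 0.0466, 0.0206, 0.0769, 0.0, 0.0, 0.007, 0.0, 0.0621, 0.0274, 0.1026, 0.0, 0.0, 0.0093, 0.0, 0.0621, 0.0274, 0.1226, 0.0, 0.0, 0.0093, 0.0]
[0.0, 0.0, 0.02, 0.0, 0.0, 0.0, 0.0, 0.0, 0.0, 0.0398, 0.0, 0.0, 0.0, 0.0, 0.0, 0.0, 0.0595, 0.0, 0.0, 0.0, 0.0, 0.0, 0.0, 0.0595, 0.0, 0.0, 0.0, 0.0, 0.0, 0.0, 0.0595, 0.0, 0.0, 0.0, 0.0]
[0.0, 0.0, 0.0, 0.0, 0.0, 0.0, 0.9, 0.0, 0.0, 0.0, 0.0, 0.0, 0.0, 0.9, 0.0, 0.0, 0.0, 0.0, 0.0, 0.0, 0.9, 0.0, 0.0, 0.0, 0.0, 0.0, 0.0, 0.9, 0.0, 0.0, 0.0, 0.0, 0.0, 0.0, 0.9]
[0.0, 0.0, 0.0, 0.0, 0.0, 0.0, 0.9]
```

Request:
{"fn": "play_rows", "kwargs": {"motion": [0.0155,0.007,0.0256,0,0,0.002,0,0.031,0.0137,0.0513,0,0,0.0047,0,0.0466,0.0206,0.077,0,0,0.007,0,0.0621,0.0274,0.1026,0,0,0.009,0,0.0621,0.0274,0.1226,0,0,0.009,0]}}

```text
time: 18.27
eef_pos: [0.6169, 0.0002, 0.0782]
eef_rot: [180.0, -0.1, -1.6]
wrist_force: [-0.5, 0.8, 0.9]
gripper_width: 0.0919
gripper_force: 0.0
```

Request:
{"fn": "play_rows", "kwargs": {"motion": [0,0,0.02,0,0,0,0,0,0,0.04,0,0,0,0,0,0,0.0595,0,0,0,0,0,0,0.0595,0,0,0,0,0,0,0.0595,0,0,0,0]}}

```text
time: 18.68
eef_pos: [0.6139, 0.0012, 0.0198]
eef_rot: [180.0, 0.1, -1.5]
wrist_force: [0.2, -0.4, 0.1]
gripper_width: 0.0917
gripper_force: 0.0
```

```bash
python3 q.py
```

```text
t 18.6833 p [0.6139 0.0012 0.0198] r [ 1.8e+02  1.0e-01 -1.5e+00] w 0.0917 F [ 0.2 -0.4  0.1] T [ 0.06 -0.02  0.02] gf 0.0
```

Request:
{"fn": "play_rows", "kwargs": {"motion": [0,0,0,0,0,0,0.9,0,0,0,0,0,0,0.9,0,0,0,0,0,0,0.9,0,0,0,0,0,0,0.9,0,0,0,0,0,0,0.9], "grip_force": 30}}

```text
time: 19.1
eef_pos: [0.6151, 0.0012, 0.0213]
eef_rot: [-180.0, -0.1, -1.5]
wrist_force: [-0.2, 0.1, 0.4]
gripper_width: 0.0606
gripper_force: 0.0
```

Request:
{"fn": "play_rows", "kwargs": {"motion": [0,0,0,0,0,0,0.9,0,0,0,0,0,0,0.9,0,0,0,0,0,0,0.9,0,0,0,0,0,0,0.9,0,0,0,0,0,0,0.9]}}

```text
time: 19.52
eef_pos: [0.6146, 0.0012, 0.0204]
eef_rot: [-180.0, 0.0, -1.5]
wrist_force: [-0.4, -0.2, 0.1]
gripper_width: 0.0275
gripper_force: 0.0
```

Request:
{"fn": "play_rows", "kwargs": {"motion": [0,0,-0.01,0,0,0,0.9,0,0,-0.04,0,0,0,0.9,0,0,-0.075,0,0,0,0.9,0,0,-0.11,0,0,0,0.9,0,0,-0.145,0,0,0,0.9]}}

```text
time: 19.93
eef_pos: [0.6143, 0.0012, 0.1676]
eef_rot: [180.0, 0.0, -1.5]
wrist_force: [0.7, -0.0, -0.2]
gripper_width: 0.0239
gripper_force: 30.0
```

```bash
python3 q.py;python3 - <<'E'
from h import *
top=manip.snapshot('top');R,t=cam(top);print(find('tray','top',R,t))
print([rect(top,c,.035,R,t) for c in blobs(top,(0,0,85),(180,60,200),500,(85,205,178,315))])
# tray yaw -9.9; blank along tray y (world angle 80.1): tool yaw 80.1 or -99.9
plan([(.5,.25,.17,40,.9),(.4869,.3518,.12,80.1,.9)],vmax=.03)
E
```

```text
t 19.9333 p [0.6143 0.0012 0.1676] r [180.    0.   -1.5] w 0.0239 F [ 0.7 -0.  -0.2] T [ 0.02 -0.03 -0.03] gf 30.0
[([0.4838, 0.3535, 0.005], 0.81)]
[(0.487, 0.3518, 181, 161, -10.0)]
[-0.0125, -0.0246, 0.0001, 0.0001, -0.0003, -0.0231, 0.9, -0.025, -0.0491, 0.0003, 0.0002, -0.0006, -0.0461, 0.9, -0.0375, -0.0737, 0.0004, 0.0003, -0.0009, -0.0692, 0.9, -0.0501, -0.0982, 0.0005, 0.0004, -0.0013, -0.0923, 0.9, -0.0626, -0.1228, 0.0007, 0.0005, -0.0016, -0.1154, 0.9]
[-0.003, -0.0274, 0.0002, 0.0001, -0.0003, -0.0231, 0.9, -0.006, -0.0548, 0.0004, 0.0002, -0.0006, -0.0461, 0.9, -0.009, -0.0822, 0.0006, 0.0003, -0.0009, -0.0692, 0.9, -0.012, -0.1096, 0.0009, 0.0004, -0.0013, -0.0923, 0.9, -0.015, -0.137, 0.0011, 0.0005, -0.0016, -0.1154, 0.9]
[0.0092, -0.0144, 0.0083, 0.0, 0.0, -0.0371, 0.9, 0.0185, -0.0288, 0.0167, 0.0, 0.0, -0.0743, 0.9, 0.0277, -0.0432, 0.025, 0.0, 0.0, -0.1114, 0.9, 0.0369, -0.0576, 0.0333, 0.0, 0.0, -0.1485, 0.9, 0.0462, -0.072, 0.0417, 0.0, 0.0, -0.1856, 0.9]
[0.0156, -0.0069, 0.0083, 0.0, 0.0, -0.0371, 0.9]
```

Request:
{"fn": "play_rows", "kwargs": {"motion": [-0.0125,-0.0246,0,0,0,-0.023,0.9,-0.025,-0.049,0,0,0,-0.046,0.9,-0.0375,-0.0737,0,0,0,-0.069,0.9,-0.05,-0.098,0,0,0,-0.092,0.9,-0.0626,-0.1228,0,0,0,-0.115,0.9]}}

```text
time: 20.45
eef_pos: [0.5543, 0.1264, 0.1653]
eef_rot: [-180.0, 0.0, 19.4]
wrist_force: [0.9, 0.9, -0.2]
gripper_width: 0.0241
gripper_force: 30.0
```

Request:
{"fn": "play_rows", "kwargs": {"motion": [-0.003,-0.0274,0,0,0,-0.023,0.9,-0.006,-0.055,0,0,0,-0.046,0.9,-0.009,-0.082,0,0,0,-0.069,0.9,-0.012,-0.11,0,0,0,-0.092,0.9,-0.015,-0.137,0,0,0,-0.115,0.9]}}

```text
time: 20.87
eef_pos: [0.4951, 0.251, 0.1653]
eef_rot: [-180.0, 0.0, 40.1]
wrist_force: [0.2, 0.4, -0.0]
gripper_width: 0.0241
gripper_force: 30.0
```

Request:
{"fn": "play_rows", "kwargs": {"motion": [0.009,-0.0144,0.008,0,0,-0.037,0.9,0.0185,-0.029,0.017,0,0,-0.074,0.9,0.0277,-0.043,0.025,0,0,-0.111,0.9,0.037,-0.0576,0.033,0,0,-0.1485,0.9,0.046,-0.072,0.042,0,0,-0.1856,0.9]}}

```text
time: 21.28
eef_pos: [0.4849, 0.3355, 0.123]
eef_rot: [-180.0, 0.0, 73.6]
wrist_force: [-0.3, 0.5, 0.1]
gripper_width: 0.0238
gripper_force: 30.0
```

Request:
{"fn": "play_rows", "kwargs": {"motion": [0.0156,-0.007,0.008,0,0,-0.037,0.9,0.0156,-0.007,0.008,0,0,-0.037,0.9,0.0156,-0.007,0.008,0,0,-0.037,0.9]}}

```text
time: 21.53
eef_pos: [0.4824, 0.3517, 0.1148]
eef_rot: [-179.9, 0.1, 79.9]
wrist_force: [-0.4, -0.9, -0.2]
gripper_width: 0.0239
gripper_force: 30.0
```

```bash
python3 q.py;python3 - <<'E'
from h import *
top=manip.snapshot('top');R,t=cam(top)
print([rect(top,c,.035,R,t) for c in blobs(top,(0,0,85),(180,60,200),300,(75,205,190,315))])
plan([(.487,.3518,.03,80,.9),(.487,.3518,-.0225,80,.9),(.487,.3518,-.0225,80,.9,2)],vmax=.03)
E
```

```text
t 21.5333 p [0.4824 0.3517 0.1148] r [-1.799e+02  1.000e-01  7.990e+01] w 0.0239 F [-0.4 -0.9 -0.2] T [-0.06 -0.08  0.01] gf 30.0
[(0.4888, 0.3432, 174, 144, -9.9), (0.6039, 0.2665, 147, 83, 90.0)]
[0.0004, 0.0014, 0.0284, -0.0001, 0.0001, -0.0004, 0.9, 0.0009, 0.0027, 0.0568, -0.0001, 0.0002, -0.0007, 0.9, 0.0013, 0.0041, 0.0853, -0.0002, 0.0003, -0.0011, 0.9, 0.0014, 0.0041, 0.1115, -0.0002, 0.0003, -0.0011, 0.9, 0.0014, 0.0041, 0.1378, -0.0002, 0.0003, -0.0011, 0.9]
[0.0, 0.0, 0.0, 0.0, 0.0, 0.0, 0.9, 0.0, 0.0, 0.0, 0.0, 0.0, 0.0, 0.9]
```

Tips hang 5 mm below the blank, so I'll release just above the tray floor at TCP z -17 mm.

Request:
{"fn": "play_rows", "kwargs": {"motion": [0,0.001,0.028,0,0,0,0.9,0,0.003,0.057,0,0,0,0.9,0.001,0.004,0.085,0,0,0,0.9,0.001,0.004,0.11,0,0,0,0.9,0.001,0.004,0.12,0,0,0,0.9]}}

```text
time: 22.0
eef_pos: [0.486, 0.3498, -0.007]
eef_rot: [-179.9, 0.2, 79.7]
wrist_force: [-0.3, -0.0, -0.4]
gripper_width: 0.024
gripper_force: 30.0
```

Request:
{"fn": "play_rows", "kwargs": {"motion": [0,0,0.006,0,0,0,0.9,0,0,0.011,0,0,0,0.9,0,0,0.011,0,0,0,0.9,0,0,0.011,0,0,0,0.9]}}

```text
time: 22.33
eef_pos: [0.488, 0.3524, -0.0144]
eef_rot: [179.9, -0.1, 79.9]
wrist_force: [0.8, 0.3, 0.4]
gripper_width: 0.024
gripper_force: 30.0
```

```bash
python3 q.py
```

```text
t 22.3333 p [ 0.488   0.3524 -0.0144] r [ 1.799e+02 -1.000e-01  7.990e+01] w 0.024 F [0.8 0.3 0.4] T [-0.09 -0.04  0.03] gf 30.0
```

Request:
{"fn": "play_rows", "kwargs": {"motion": [0,0,0,0,0,0,0.6,0,0,0,0,0,0,0.5,0,0,0,0,0,0,0.4,0,0,-0.005,0,0,0,0.4,0,0,-0.02,0,0,0,0.4]}}

```text
time: 22.75
eef_pos: [0.4861, 0.3512, 0.0035]
eef_rot: [-179.9, 0.1, 79.9]
wrist_force: [0.1, -1.0, -0.8]
gripper_width: 0.054
gripper_force: 0.0
```

Request:
{"fn": "play_rows", "kwargs": {"motion": [0,0,-0.04,0,0,0,0.4,0,0,-0.08,0,0,0,0.2,0,0,-0.12,0,0,0,0.2,0,0,-0.16,0,0,0,0,0,0,-0.18,0,0,0,0]}}

```text
time: 23.17
eef_pos: [0.4889, 0.3533, 0.1904]
eef_rot: [179.7, -0.3, 79.9]
wrist_force: [1.1, 1.2, 0.4]
gripper_width: 0.0796
gripper_force: 0.0
```

```bash
python3 q.py;python3 - <<'E'
from h import *
st=manip.state()
plan([(.45,.05,.16,5,0),(.40,0.0166,.12,12.3,0)],vmax=.038)
E
```

```text
t 23.1667 p [0.4889 0.3533 0.1904] r [179.7  -0.3  79.9] w 0.0796 F [1.1 1.2 0.4] T [ 0.02 -0.14 -0.04] gf 0.0
[-0.0255, 0.0012, 0.0024, 0.0, -0.0002, 0.0347, 0.0, -0.0509, 0.0024, 0.0048, 0.0, -0.0004, 0.0694, 0.0, -0.0764, 0.0036, 0.0073, 0.0001, -0.0006, 0.1041, 0.0, -0.1019, 0.0049, 0.0097, 0.0001, -0.0007, 0.1388, 0.0, -0.1273, 0.0061, 0.0121, 0.0001, -0.0009, 0.1735, 0.0]
[-0.0211, 0.0142, 0.0025, 0.0, -0.0002, 0.0347, 0.0, -0.0423, 0.0285, 0.005, 0.0, -0.0004, 0.0694, 0.0, -0.0634, 0.0427, 0.0075, 0.0001, -0.0006, 0.1041, 0.0, -0.0846, 0.057, 0.0099, 0.0001, -0.0007, 0.1388, 0.0, -0.1057, 0.0712, 0.0124, 0.0001, -0.0009, 0.1735, 0.0]
[-0.0107, 0.0231, 0.0025, 0.0, -0.0002, 0.0347, 0.0, -0.0214, 0.0463, 0.0051, 0.0, -0.0004, 0.0694, 0.0, -0.0503, 0.0547, 0.025, 0.0001, -0.0004, 0.0491, 0.0, -0.0791, 0.0631, 0.045, 0.0001, -0.0004, 0.0288, 0.0]
```

Request:
{"fn": "play_rows", "kwargs": {"motion": [-0.0255,0.001,0,0,0,0.035,0,-0.051,0.0024,0.003,0,0,0.069,0,-0.0764,0.0036,0.005,0,0,0.104,0,-0.102,0.005,0.007,0,0,0.139,0,-0.127,0.006,0.01,0,0,0.1735,0]}}

```text
time: 23.58
eef_pos: [0.4707, 0.2249, 0.1752]
eef_rot: [180.0, -0.1, 48.4]
wrist_force: [-0.1, 0.6, -0.1]
gripper_width: 0.0921
gripper_force: 0.0
```

Request:
{"fn": "play_rows", "kwargs": {"motion": [-0.021,0.014,0.0025,0,0,0.035,0,-0.0423,0.0285,0.005,0,0,0.069,0,-0.0634,0.0427,0.0075,0,0,0.104,0,-0.0846,0.057,0.01,0,0,0.139,0,-0.1057,0.071,0.012,0,0,0.1735,0]}}

```text
time: 24.0
eef_pos: [0.4542, 0.0986, 0.1629]
eef_rot: [180.0, -0.0, 17.2]
wrist_force: [0.3, -0.1, 0.2]
gripper_width: 0.092
gripper_force: 0.0
```

Request:
{"fn": "play_rows", "kwargs": {"motion": [-0.0107,0.023,0.0025,0,0,0.015,0,-0.0214,0.046,0.005,0,0,0.029,0,-0.05,0.0547,0.025,0,0,0.029,0,-0.079,0.063,0.045,0,0,0.029,0,-0.079,0.063,0.05,0,0,0.029,0]}}

```text
time: 24.42
eef_pos: [0.3914, 0.0139, 0.1101]
eef_rot: [-180.0, 0.4, 12.2]
wrist_force: [-1.2, -0.2, 0.2]
gripper_width: 0.0917
gripper_force: 0.0
```

Request:
{"fn": "play_rows", "kwargs": {"motion": [0,0,0,0,0,0,0,0,0,0,0,0,0,0,0,0,0,0,0,0,0]}}

```text
time: 24.67
eef_pos: [0.3999, 0.0163, 0.1135]
eef_rot: [180.0, -0.1, 12.3]
wrist_force: [-0.4, -0.2, -0.5]
gripper_width: 0.0917
gripper_force: 0.0
```

```bash
python3 q.py;python3 - <<'E'
from h import *
st=manip.state();s=manip.snapshot('wrist');R,t=cam(s,st);save(s,'w9')
for c in blobs(s,(0,15,110),(28,150,255),300,(0,0,560,275)): print('pale',rect(s,c,.024,R,t),c.reshape(-1,2).mean(0).round())
print(find('raw1','wrist',R,t))
top=manip.snapshot('top');R2,t2=cam(top)
print('done in tray',[rect(top,c,.029,R2,t2) for c in blobs(top,(0,60,20),(14,255,130),60,(85,205,185,315))])
print('done',find('done1','top',R2,t2),find('raw1','top',R2,t2))
E
```

```text
t 24.6667 p [0.3999 0.0163 0.1135] r [ 1.80e+02 -1.00e-01  1.23e+01] w 0.0917 F [-0.4 -0.2 -0.5] T [-0.    0.   -0.01] gf 0.0
pale (0.3478, 0.097, 344, 77, -79.5) [184. 250.]
pale (0.3269, 0.2777, 68, 12, -0.6) [  3. 219.]
pale (0.4491, 0.0168, 118, 25, 12.1) [293. 153.]
pale (0.5538, -0.0343, 277, 73, -77.1) [397.  25.]
[([0.4474, 0.1691, 0.0237], 0.88), ([0.4537, 0.0162, 0.0273], 0.79), ([0.4429, -0.1358, 0.0223], 0.64)]
done in tray [(0.4889, 0.352, 99, 24, 79.7)]
done [([0.4926, 0.3522, 0.0276], 0.83), ([0.7306, -0.2704, 0.0777], 0.23)] [([0.442, -0.1448, 0.0282], 0.9), ([0.459, 0.0233, 0.0271], 0.76), ([0.4405, 0.1629, 0.0235], 0.67), ([0.4546, -0.3139, 0.0235], 0.61)]
```

```bash
python3 - <<'E'
from h import *
plan([(.4491,.0168,.05,12.1,0),(.4491,.0168,-.021,12.1,0)])
E
```

```text
[0.0164, 0.0034, 0.021, 0.0, -0.0001, 0.0004, 0.0, 0.0328, 0.0067, 0.0419, 0.0, -0.0002, 0.0007, 0.0, 0.0492, 0.0101, 0.0629, 0.0, -0.0003, 0.0011, 0.0, 0.0491, 0.0101, 0.0984, 0.0, -0.0003, 0.0011, 0.0, 0.0491, 0.0101, 0.1339, 0.0, -0.0003, 0.0011, 0.0]
```

Request:
{"fn": "play_rows", "kwargs": {"motion": [0.0164,0.0034,0.021,0,0,0,0,0.033,0.0067,0.042,0,0,0,0,0.049,0.01,0.063,0,0,0.001,0,0.049,0.01,0.095,0,0,0.001,0,0.049,0.01,0.115,0,0,0.001,0]}}

```text
time: 25.33
eef_pos: [0.4488, 0.0167, -0.0044]
eef_rot: [-180.0, -0.0, 12.1]
wrist_force: [-0.4, 0.0, 0.6]
gripper_width: 0.092
gripper_force: 0.0
```

Request:
{"fn": "play_rows", "kwargs": {"motion": [0,0,0.01,0,0,0,0,0,0,0.016,0,0,0,0,0,0,0.019,0,0,0,0,0,0,0.019,0,0,0,0]}}

```text
time: 25.67
eef_pos: [0.4484, 0.0166, -0.0213]
eef_rot: [180.0, -0.0, 12.1]
wrist_force: [-0.4, 0.6, -0.3]
gripper_width: 0.092
gripper_force: 0.0
```

```bash
python3 q.py
```

```text
t 25.6667 p [ 0.4484  0.0166 -0.0213] r [180.   -0.   12.1] w 0.092 F [-0.4  0.6 -0.3] T [-0.01  0.04 -0.03] gf 0.0
```

Request:
{"fn": "play_rows", "kwargs": {"motion": [0,0,0,0,0,0,0.9,0,0,0,0,0,0,0.9,0,0,0,0,0,0,0.9,0,0,0,0,0,0,0.9,0,0,0,0,0,0,0.9]}}

```text
time: 26.08
eef_pos: [0.4485, 0.0165, -0.0211]
eef_rot: [180.0, -0.0, 12.1]
wrist_force: [-0.4, 0.4, -0.4]
gripper_width: 0.0606
gripper_force: 0.0
```

Request:
{"fn": "play_rows", "kwargs": {"motion": [0,0,0,0,0,0,0.9,0,0,0,0,0,0,0.9,0,0,0,0,0,0,0.9,0,0,0,0,0,0,0.9,0,0,0,0,0,0,0.9]}}

```text
time: 26.5
eef_pos: [0.4481, 0.0165, -0.0215]
eef_rot: [-180.0, 0.0, 12.1]
wrist_force: [0.4, -0.0, 0.1]
gripper_width: 0.0273
gripper_force: 0.0
```

```bash
python3 q.py; python3 - <<'E'
from h import *
p=(.6095,.003)
plan([(.4491,.0168,.10,12.1,.9),(*p,.10,-3.1,.9)],vmax=.032)
E
```

```text
t 26.5 p [ 0.4481  0.0165 -0.0215] r [-180.     0.    12.1] w 0.0273 F [ 0.4 -0.   0.1] T [ 0.06 -0.02  0.02] gf 0.0
[0.0003, 0.0, -0.0304, 0.0, 0.0, 0.0, 0.9, 0.0005, -0.0001, -0.0608, 0.0, 0.0, 0.0, 0.9, 0.0008, -0.0001, -0.0912, 0.0, 0.0, -0.0001, 0.9, 0.001, -0.0001, -0.1215, 0.0, 0.0, -0.0001, 0.9, 0.0267, 0.0077, -0.1215, 0.0, 0.0, 0.014, 0.9]
[0.026, 0.0067, 0.0, 0.0, 0.0, 0.0141, 0.9, 0.052, 0.0134, 0.0, 0.0, 0.0, 0.0281, 0.9, 0.0779, 0.0201, 0.0, 0.0, 0.0, 0.0422, 0.9, 0.1039, 0.0268, 0.0, 0.0, 0.0, 0.0563, 0.9, 0.1299, 0.0336, 0.0, 0.0, 0.0, 0.0704, 0.9]
```

Request:
{"fn": "play_rows", "kwargs": {"motion": [0,0,0,0,0,0,0.9,0,0,0,0,0,0,0.9,0,0,-0.03,0,0,0,0.9,0,0,-0.06,0,0,0,0.9,0,0,-0.091,0,0,0,0.9]}}

```text
time: 26.92
eef_pos: [0.4471, 0.0165, 0.07]
eef_rot: [-180.0, 0.1, 12.1]
wrist_force: [0.7, -0.0, -0.7]
gripper_width: 0.0238
gripper_force: 30.0
```

Request:
{"fn": "play_rows", "kwargs": {"motion": [0,0,-0.02,0,0,0,0.9,0.001,0,-0.03,0,0,0,0.9,0.0265,0.0075,-0.03,0,0,0.014,0.9]}}

```text
time: 27.17
eef_pos: [0.4731, 0.0149, 0.101]
eef_rot: [-180.0, 0.0, 9.6]
wrist_force: [0.7, 0.7, -0.0]
gripper_width: 0.024
gripper_force: 30.0
```

Request:
{"fn": "play_rows", "kwargs": {"motion": [0.026,0.0067,0,0,0,0.014,0.9,0.052,0.0134,0,0,0,0.028,0.9,0.078,0.02,0,0,0,0.042,0.9,0.104,0.0268,0,0,0,0.0563,0.9,0.13,0.0336,0,0,0,0.0704,0.9]}}

```text
time: 27.58
eef_pos: [0.6101, 0.0031, 0.0982]
eef_rot: [180.0, 0.1, -3.2]
wrist_force: [0.2, 1.1, -0.7]
gripper_width: 0.0238
gripper_force: 30.0
```

Request:
{"fn": "play_rows", "kwargs": {"motion": [0,0,0,0,0,0,0.9,0,0,0,0,0,0,0.9,0,0,0,0,0,0,0.9,0,0,0,0,0,0,0.9]}}

```text
time: 27.92
eef_pos: [0.6077, 0.0033, 0.0987]
eef_rot: [180.0, 0.1, -3.1]
wrist_force: [-0.6, 0.6, -0.8]
gripper_width: 0.0237
gripper_force: 30.0
```

```bash
python3 q.py; python3 - <<'E'
from h import *
st=manip.state();s=manip.snapshot('wrist');R,t=cam(s,st);save(s,'w10')
print(find('raw1','wrist',R,t),find('fixture','wrist',R,t))
print('pods',[rect(s,c,.05,R,t) for c in blobs(s,(0,0,0),(180,255,55),200,(100,30,520,275))])
plan([(.6085,.003,.06,-3.1,.9),(.6085,.003,.029,-3.1,.9)],vmax=.02)
E
```

```text
t 27.9167 p [0.6077 0.0033 0.0987] r [ 1.8e+02  1.0e-01 -3.1e+00] w 0.0237 F [-0.6  0.6 -0.8] T [ 0.07 -0.01  0.  ] gf 30.0
[([0.6293, -0.0004, 0.1458], 0.7), ([0.4297, -0.1925, 0.0223], 0.68), ([0.7423, -0.0344, 0.0489], 0.42)] [([0.6204, 0.0497, 0.0365], 0.67)]
pods [(0.5805, 0.1552, 25, 11, -11.8), (0.5741, -0.0203, 34, 12, -2.0), (0.5769, 0.0302, 34, 12, -4.2), (0.6052, -0.1, 51, 24, -3.2), (0.6164, 0.1047, 51, 24, -2.9)]
[0.0, 0.0001, 0.0198, 0.0, 0.0001, 0.0, 0.9, 0.0, 0.0003, 0.0395, 0.0, 0.0001, 0.0001, 0.9, 0.0, 0.0003, 0.055, 0.0, 0.0001, 0.0001, 0.9, 0.0, 0.0003, 0.0705, 0.0, 0.0001, 0.0001, 0.9]
```

View pics/w10.png

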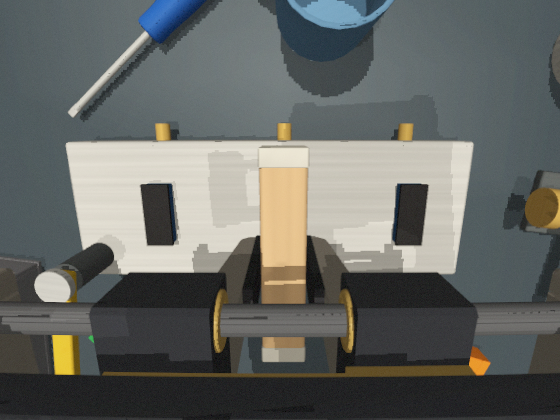

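The picture shows the blank held at columns 260–308 with its far end at row 147, over the middle pod. The left pod is at (158,214) and the right pod at (411,214).

```bash
python3 - <<'E'
from h import *
st=manip.state();s=manip.snapshot('wrist');R,t=cam(s,st);print(st['eef_pos'])
for uv in ((260,148),(308,148),(260,230),(308,230)): print(onz(s,[uv],.144,R,t).round(4))
for uv in ((72,143),(471,142),(455,272),(81,272)): print(onz(s,[uv],.036,R,t).round(4))
E
```

```text
[0.60855992 0.00324825 0.09953165]
[[0.6703 0.0107 0.144 ]]
[[ 0.669  -0.0121  0.144 ]]
[[0.6295 0.0137 0.144 ]]
[[ 0.6282 -0.0106  0.144 ]]
[[0.6785 0.1738 0.036 ]]
[[ 0.6611 -0.1546  0.036 ]]
[[ 0.545  -0.1506  0.036 ]]
[[0.5636 0.1911 0.036 ]]
```

Request:
{"fn": "play_rows", "kwargs": {"motion": [0.001,0,0.02,0,0,0,0.9,0.001,0,0.04,0,0,0,0.9,0.001,0,0.055,0,0,0,0.9,0.001,0,0.064,0,0,0,0.9,0.001,0,0.068,0,0,0,0.9]}}

```text
time: 28.53
eef_pos: [0.6094, 0.0031, 0.0303]
eef_rot: [180.0, 0.1, -3.1]
wrist_force: [0.3, 0.2, -0.2]
gripper_width: 0.0233
gripper_force: 30.0
```

Request:
{"fn": "play_rows", "kwargs": {"motion": [0,0,0.001,0,0,0,0.9,0,0,0.0015,0,0,0,0.9,0,0,0.0015,0,0,0,0.9,0,0,0.0015,0,0,0,0.9]}}

```text
time: 28.87
eef_pos: [0.6111, 0.0031, 0.0309]
eef_rot: [-180.0, -0.1, -3.1]
wrist_force: [-0.4, -0.5, -0.7]
gripper_width: 0.0239
gripper_force: 30.0
```

```bash
python3 q.py
```

```text
t 28.8667 p [0.6111 0.0031 0.0309] r [-1.8e+02 -1.0e-01 -3.1e+00] w 0.0239 F [-0.4 -0.5 -0.7] T [0.09 0.01 0.01] gf 30.0
```

Request:
{"fn": "play_rows", "kwargs": {"motion": [0,0,0.001,0,0,0,0.9,0,0,0.001,0,0,0,0.9]}}

```text
time: 29.03
eef_pos: [0.6107, 0.0031, 0.0294]
eef_rot: [-180.0, -0.0, -3.1]
wrist_force: [0.0, -0.4, -1.0]
gripper_width: 0.0239
gripper_force: 30.0
```

Request:
{"fn": "play_rows", "kwargs": {"motion": [-0.0005,0,0.001,0,0,0,0.9,-0.0005,0,0.001,0,0,0,0.9]}}

```text
time: 29.2
eef_pos: [0.6103, 0.0031, 0.0285]
eef_rot: [-180.0, -0.1, -3.1]
wrist_force: [-1.0, 0.5, 3.9]
gripper_width: 0.0232
gripper_force: 30.0
```

```bash
python3 q.py
```

```text
t 29.2 p [0.6103 0.0031 0.0285] r [-1.8e+02 -1.0e-01 -3.1e+00] w 0.0232 F [-1.   0.5  3.9] T [ 0.04  0.17 -0.01] gf 30.0
```

Request:
{"fn": "play_rows", "kwargs": {"motion": [0,0,0,0,0,0,0.6,0,0,0,0,0,0,0.5,0,0,0,0,0,0,0.4,0,0,0,0,0,0,0.4,0,0,-0.02,0,0,0,0.4]}}

```text
time: 29.62
eef_pos: [0.6072, 0.0031, 0.0449]
eef_rot: [180.0, 0.3, -3.1]
wrist_force: [-0.4, -0.2, 0.2]
gripper_width: 0.054
gripper_force: 0.0
```

Request:
{"fn": "play_rows", "kwargs": {"motion": [0,0,-0.035,0,0,0,0.4,0,0,-0.07,0,0,0,0.4,0,0,-0.105,0,0,0,0.4,0,0,-0.12,0,0,0,0.4]}}

```text
time: 29.95
eef_pos: [0.612, 0.0031, 0.1727]
eef_rot: [-180.0, -0.3, -3.1]
wrist_force: [1.2, -0.1, 0.8]
gripper_width: 0.0548
gripper_force: 0.0
```

```bash
python3 q.py; python3 - <<'E'
from h import *
plan([(.41,-.33,.13,22,.3)],vmax=.038)
E
```

```text
t 29.95 p [0.612  0.0031 0.1727] r [-180.    -0.3   -3.1] w 0.0548 F [ 1.2 -0.1  0.8] T [ 0.04 -0.03 -0.01] gf 0.0
[-0.0167, 0.0312, 0.0038, 0.0, -0.0002, -0.0127, 0.3, -0.0334, 0.0625, 0.0076, 0.0001, -0.0003, -0.0254, 0.3, -0.0501, 0.0937, 0.0113, 0.0001, -0.0005, -0.0381, 0.3, -0.0668, 0.125, 0.0151, 0.0001, -0.0006, -0.0507, 0.3, -0.0836, 0.1562, 0.0189, 0.0001, -0.0008, -0.0634, 0.3]
[-0.0226, 0.0273, 0.0038, 0.0, -0.0002, -0.0127, 0.3, -0.0451, 0.0546, 0.0076, 0.0001, -0.0003, -0.0254, 0.3, -0.0677, 0.0819, 0.0115, 0.0001, -0.0005, -0.0381, 0.3, -0.0902, 0.1093, 0.0153, 0.0001, -0.0006, -0.0507, 0.3, -0.1128, 0.1366, 0.0191, 0.0001, -0.0008, -0.0634, 0.3]
[-0.0275, 0.0223, 0.0039, 0.0, -0.0002, -0.0127, 0.3]
```

Request:
{"fn": "play_rows", "kwargs": {"motion": [-0.0167,0.031,0,0,0,-0.0127,0.3,-0.0334,0.0625,0.002,0,0,-0.0254,0.3,-0.05,0.0937,0.006,0,0,-0.038,0.3,-0.067,0.125,0.01,0,0,-0.051,0.3,-0.0836,0.156,0.015,0,0,-0.0634,0.3]}}

```text
time: 30.37
eef_pos: [0.517, -0.1492, 0.153]
eef_rot: [180.0, -0.0, 8.4]
wrist_force: [0.4, 0.0, 0.8]
gripper_width: 0.0644
gripper_force: 0.0
```

Request:
{"fn": "play_rows", "kwargs": {"motion": [-0.0226,0.0273,0.004,0,0,-0.0127,0.3,-0.045,0.0546,0.008,0,0,-0.0254,0.3,-0.0677,0.082,0.0115,0,0,-0.038,0.3,-0.09,0.109,0.015,0,0,-0.051,0.3,-0.113,0.1366,0.019,0,0,-0.0634,0.3]}}

```text
time: 30.78
eef_pos: [0.4248, -0.3008, 0.134]
eef_rot: [180.0, -0.0, 19.8]
wrist_force: [0.3, -0.4, -0.5]
gripper_width: 0.0643
gripper_force: 0.0
```

Request:
{"fn": "play_rows", "kwargs": {"motion": [-0.0275,0.0223,0.004,0,0,-0.0127,0.3,-0.0275,0.0223,0.004,0,0,-0.0127,0.3,-0.0275,0.0223,0.004,0,0,-0.0127,0.3,-0.0275,0.0223,0.004,0,0,-0.0127,0.3]}}

```text
time: 31.12
eef_pos: [0.4075, -0.3296, 0.1299]
eef_rot: [-180.0, -0.0, 21.9]
wrist_force: [-0.1, -0.2, 0.1]
gripper_width: 0.064
gripper_force: 0.0
```

```bash
python3 q.py;python3 - <<'E'
from h import *
st=manip.state();s=manip.snapshot('wrist');R,t=cam(s,st)
for c in blobs(s,(0,15,110),(28,150,255),300,(0,0,560,275)): print('pale',rect(s,c,.024,R,t),c.reshape(-1,2).mean(0).round())
print(find('raw1','wrist',R,t))
top=manip.snapshot('top');R2,t2=cam(top)
for c in blobs(top,(0,15,110),(25,150,255),100,(230,180,330,260)): print('toppale',rect(top,c,.074,R2,t2))
E
```

```text
t 31.1167 p [ 0.4075 -0.3296  0.1299] r [-180.    -0.    21.9] w 0.064 F [-0.1 -0.2  0.1] T [ 0.05 -0.01 -0.04] gf 0.0
pale (0.2934, -0.2329, 361, 134, -89.9) [147. 235.]
pale (0.5446, -0.4164, 61, 40, 0.2) [425. 102.]
pale (0.491, -0.3379, 118, 25, 23.0) [323. 123.]
pale (0.5254, -0.5122, 267, 118, 33.6) [527. 149.]
pale (0.5974, -0.3331, 32, 29, 56.2) [365.  11.]
[([0.4465, -0.147, 0.0237], 0.65), ([0.4948, -0.3347, 0.0246], 0.62)]
toppale (0.6095, -0.0371, 231, 127, 87.0)
```

Raw2 has been knocked to (0.491,-0.338), yaw 23°. I'll grasp it 35 mm towards its near end so the gripper body stays clear of the lever.

```bash
python3 - <<'E'
from h import *
plan([(.4588,-.3516,.05,23,.3),(.4588,-.3516,-.005,23,.3),(.4588,-.3516,-.021,23,.3,2)],vmax=.032)
E
```

```text
[0.0096, 0.01, 0.02, 0.0, 0.0, -0.0013, 0.3, 0.0192, 0.02, 0.04, 0.0, 0.0, -0.0026, 0.3, 0.0288, 0.0301, 0.0601, 0.0, -0.0001, -0.0039, 0.3, 0.0384, 0.0401, 0.0801, 0.0, -0.0001, -0.0052, 0.3, 0.0384, 0.0401, 0.1076, 0.0, -0.0001, -0.0052, 0.3]
[0.0, 0.0, 0.0275, 0.0, 0.0, 0.0, 0.3, 0.0, 0.0, 0.0355, 0.0, 0.0, 0.0, 0.3, 0.0, 0.0, 0.0435, 0.0, 0.0, 0.0, 0.3]
```

Request:
{"fn": "play_rows", "kwargs": {"motion": [0.0096,0.01,0.02,0,0,-0.001,0.3,0.019,0.02,0.04,0,0,-0.003,0.3,0.029,0.03,0.06,0,0,-0.004,0.3,0.0384,0.04,0.08,0,0,-0.005,0.3,0.0384,0.04,0.1076,0,0,-0.005,0.3]}}

```text
time: 31.68
eef_pos: [0.4624, -0.3535, 0.023]
eef_rot: [179.7, -0.2, 23.0]
wrist_force: [0.9, 0.2, -0.3]
gripper_width: 0.0642
gripper_force: 0.0
```

Request:
{"fn": "play_rows", "kwargs": {"motion": [0,0,0.0275,0,0,0,0.3,0,0,0.0355,0,0,0,0.3,0,0,0.0435,0,0,0,0.3,0,0,0.0435,0,0,0,0.3]}}

```text
time: 32.02
eef_pos: [0.4579, -0.3516, -0.0218]
eef_rot: [-179.9, 0.0, 22.9]
wrist_force: [-0.8, -0.4, -0.3]
gripper_width: 0.0645
gripper_force: 0.0
```

Request:
{"fn": "play_rows", "kwargs": {"motion": [0,0,0,0,0,0,0.9,0,0,0,0,0,0,0.9,0,0,0,0,0,0,0.9,0,0,0,0,0,0,0.9,0,0,0,0,0,0,0.9]}}

```text
time: 32.43
eef_pos: [0.4585, -0.353, -0.0203]
eef_rot: [179.9, -0.0, 22.9]
wrist_force: [0.2, 1.3, 0.0]
gripper_width: 0.0333
gripper_force: 0.0
```

Request:
{"fn": "play_rows", "kwargs": {"motion": [0,0,0,0,0,0,0.9,0,0,0,0,0,0,0.9,0,0,0,0,0,0,0.9]}}

```text
time: 32.68
eef_pos: [0.4582, -0.3527, -0.0207]
eef_rot: [180.0, -0.0, 22.9]
wrist_force: [-1.0, 0.7, 5.1]
gripper_width: 0.0237
gripper_force: 30.0
```

```bash
python3 q.py; python3 - <<'E'
from h import *
R=lambda a:np.array([np.cos(np.radians(a)),np.sin(np.radians(a))])
p2=np.array([.6105,.0027]);p3=p2-.105*np.array([.0541,.9985]);print(p3)
tgt=p3-.035*R(-3.1);st=manip.state();p=st['eef_pos']
plan([(p[0],p[1],.13,23,.9),(*tgt,.12,-3.1,.9)],vmax=.034)
E
```

```text
t 32.6833 p [ 0.4582 -0.3527 -0.0207] r [180.   -0.   22.9] w 0.0237 F [-1.   0.7  5.1] T [0.18 0.18 0.02] gf 30.0
[ 0.6048195 -0.1021425]
[0.0, 0.0, -0.0301, 0.0, 0.0, -0.0001, 0.9, 0.0, 0.0, -0.0603, 0.0, 0.0, -0.0002, 0.9, 0.0, 0.0, -0.0904, 0.0001, 0.0, -0.0003, 0.9, 0.0, 0.0, -0.1206, 0.0001, 0.0, -0.0005, 0.9, 0.0, 0.0001, -0.1507, 0.0001, -0.0001, -0.0006, 0.9]
[0.0224, -0.021, 0.0011, 0.0, 0.0, 0.0161, 0.9, 0.0448, -0.0419, 0.0022, 0.0, 0.0, 0.0322, 0.9, 0.0671, -0.0629, 0.0033, 0.0, 0.0, 0.0483, 0.9, 0.0895, -0.0839, 0.0044, 0.0, 0.0, 0.0644, 0.9, 0.1119, -0.1049, 0.0056, 0.0, 0.0, 0.0806, 0.9]
[0.0164, -0.0259, 0.0011, 0.0, 0.0, 0.0161, 0.9, 0.0328, -0.0518, 0.0022, 0.0, 0.0, 0.0322, 0.9, 0.0493, -0.0777, 0.0033, 0.0, 0.0, 0.0483, 0.9, 0.0657, -0.1036, 0.0044, 0.0, 0.0, 0.0644, 0.9]
```

Request:
{"fn": "play_rows", "kwargs": {"motion": [0,0,-0.02,0,0,0,0.9,0,0,-0.05,0,0,0,0.9,0,0,-0.085,0,0,0,0.9,0,0,-0.12,0,0,0,0.9,0,0,-0.15,0,0,0,0.9]}}

```text
time: 33.1
eef_pos: [0.4581, -0.3526, 0.1309]
eef_rot: [180.0, -0.0, 22.9]
wrist_force: [0.4, -1.2, 0.3]
gripper_width: 0.024
gripper_force: 30.0
```

Request:
{"fn": "play_rows", "kwargs": {"motion": [0.0224,-0.021,0,0,0,0.016,0.9,0.045,-0.042,0.002,0,0,0.032,0.9,0.067,-0.063,0.003,0,0,0.048,0.9,0.0895,-0.084,0.0044,0,0,0.0644,0.9,0.112,-0.105,0.0055,0,0,0.0805,0.9]}}

```text
time: 33.52
eef_pos: [0.5206, -0.2109, 0.1233]
eef_rot: [-180.0, 0.0, 8.2]
wrist_force: [-0.6, -0.1, -0.9]
gripper_width: 0.0238
gripper_force: 30.0
```

Request:
{"fn": "play_rows", "kwargs": {"motion": [0.0164,-0.026,0.001,0,0,0.016,0.9,0.033,-0.052,0.002,0,0,0.032,0.9,0.049,-0.078,0.003,0,0,0.048,0.9,0.0657,-0.1036,0.0044,0,0,0.0644,0.9]}}

```text
time: 33.85
eef_pos: [0.5704, -0.0986, 0.1188]
eef_rot: [-180.0, 0.0, -3.3]
wrist_force: [1.5, -1.1, -0.4]
gripper_width: 0.0236
gripper_force: 30.0
```

Request:
{"fn": "play_rows", "kwargs": {"motion": [0,0,0,0,0,0,0.9,0,0,0,0,0,0,0.9,0,0,0,0,0,0,0.9,0,0,0,0,0,0,0.9]}}

```text
time: 34.18
eef_pos: [0.5697, -0.101, 0.1189]
eef_rot: [180.0, 0.0, -3.2]
wrist_force: [0.1, 0.2, -0.9]
gripper_width: 0.0237
gripper_force: 30.0
```

```bash
python3 q.py; python3 - <<'E'
from h import *
st=manip.state();s=manip.snapshot('wrist');R,t=cam(s,st);save(s,'w11')
z=st['eef_pos'][2]
print('held',[rect(s,c,z+.0207+.024,R,t) for c in blobs(s,(0,10,120),(28,150,255),300,(230,0,340,235))])
print('white',[(rect(s,c,z+.0207+.024,R,t),rect(s,c,.074,R,t)) for c in blobs(s,(0,0,150),(40,60,255),80,(0,0,560,275))])
print('pods',[rect(s,c,.05,R,t) for c in blobs(s,(0,0,0),(180,255,55),200,(50,30,520,275))])
E
```

```text
t 34.1833 p [ 0.5697 -0.101   0.1189] r [180.    0.   -3.2] w 0.0237 F [ 0.1  0.2 -0.9] T [0.05 0.02 0.01] gf 30.0
held [(0.6271, -0.1048, 78, 55, -3.2)]
white [((0.5876, -0.0359, 15, 6, 86.9), (0.5572, 0.0056, 24, 10, 86.9)), ((0.6054, -0.2181, 26, 14, -10.5), (0.5855, -0.2857, 42, 23, -10.5)), ((0.619, -0.1235, 63, 16, -2.9), (0.6073, -0.1345, 101, 26, -2.9)), ((0.622, -0.0716, 64, 41, -3.1), (0.6122, -0.0516, 101, 66, -3.1)), ((0.6273, -0.0032, 86, 67, 87.7), (0.6206, 0.0578, 137, 107, 87.7)), ((0.662, -0.1059, 24, 10, 87.8), (0.676, -0.1064, 39, 16, 87.8)), ((0.6924, 0.0115, 25, 2, -52.8), (0.7246, 0.0813, 40, 4, -52.8)), ((0.6831, -0.2114, 36, 13, 88.5), (0.7098, -0.2751, 58, 20, 88.5))]
pods [(0.5173, -0.1913, 109, 31, 80.9), (0.5309, -0.0715, 37, 13, -4.3), (0.5287, -0.1262, 39, 13, -2.2), (0.5465, -0.2481, 65, 22, -20.2), (0.5916, -0.2056, 40, 20, 29.4), (0.6136, 0.0914, 50, 14, -13.5)]
```

View pics/w11.png

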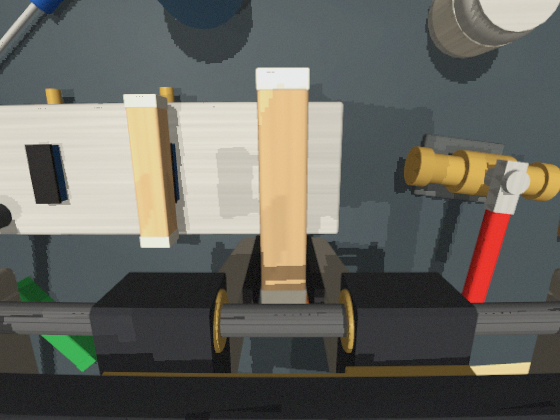

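The picture shows raw1 on the middle pod, aligned along (152,170), and raw2 held with its far end at (284,78). I'll lower raw2 onto the right pod.

Request:
{"fn": "play_rows", "kwargs": {"motion": [-0.001,-0.001,0.025,0,0,0,0.9,-0.002,-0.001,0.05,0,0,0,0.9,-0.002,-0.001,0.07,0,0,0,0.9,-0.002,-0.001,0.081,0,0,0,0.9,-0.002,-0.001,0.086,0,0,0,0.9]}}

```text
time: 34.65
eef_pos: [0.567, -0.0997, 0.0314]
eef_rot: [-180.0, 0.1, -3.2]
wrist_force: [-0.8, -0.8, 0.0]
gripper_width: 0.0234
gripper_force: 30.0
```

Request:
{"fn": "play_rows", "kwargs": {"motion": [0,0,0.001,0,0,0,0.9,0,0,0.001,0,0,0,0.9,0,0,0.001,0,0,0,0.9]}}

```text
time: 34.9
eef_pos: [0.5692, -0.0994, 0.0331]
eef_rot: [180.0, -0.1, -3.2]
wrist_force: [0.3, -0.3, 0.5]
gripper_width: 0.0238
gripper_force: 30.0
```

Request:
{"fn": "play_rows", "kwargs": {"motion": [0,0,0.001,0,0,0,0.9,0,0,0.001,0,0,0,0.9]}}

```text
time: 35.07
eef_pos: [0.5689, -0.0991, 0.0318]
eef_rot: [180.0, -0.1, -3.2]
wrist_force: [-0.1, 0.3, 0.1]
gripper_width: 0.0237
gripper_force: 30.0
```

Request:
{"fn": "play_rows", "kwargs": {"motion": [0,0,0.001,0,0,0,0.9,0,0,0.001,0,0,0,0.9]}}

```text
time: 35.23
eef_pos: [0.5684, -0.099, 0.0302]
eef_rot: [180.0, -0.0, -3.2]
wrist_force: [0.3, -1.1, -0.3]
gripper_width: 0.0237
gripper_force: 30.0
```

Request:
{"fn": "play_rows", "kwargs": {"motion": [-0.0005,0.001,0.0005,0,0,0,0.9,-0.0005,0.001,0.001,0,0,0,0.9,-0.0005,0.001,0.001,0,0,0,0.9]}}

```text
time: 35.48
eef_pos: [0.5677, -0.1001, 0.0293]
eef_rot: [180.0, -0.0, -3.2]
wrist_force: [-2.3, -0.2, 4.3]
gripper_width: 0.0237
gripper_force: 30.0
```

Request:
{"fn": "play_rows", "kwargs": {"motion": [0,0,0.001,0,0,0,0.9,0,0,0.001,0,0,0,0.9,0,0,0.001,0,0,0,0.9]}}

```text
time: 35.73
eef_pos: [0.5678, -0.1001, 0.0291]
eef_rot: [180.0, -0.0, -3.2]
wrist_force: [-5.1, 0.6, 13.8]
gripper_width: 0.0237
gripper_force: 30.0
```

```bash
python3 q.py
```

```text
t 35.7333 p [ 0.5678 -0.1001  0.0291] r [180.   -0.   -3.2] w 0.0237 F [-5.1  0.6 13.8] T [0.12 0.77 0.02] gf 30.0
```

Request:
{"fn": "play_rows", "kwargs": {"motion": [0,0,-0.0015,0,0,0,0.9,0,0,-0.0015,0,0,0,0.6,0,0,-0.0015,0,0,0,0.5,0,0,-0.0015,0,0,0,0.4,0,0,-0.0015,0,0,0,0.4]}}

```text
time: 36.15
eef_pos: [0.5676, -0.1, 0.0292]
eef_rot: [-180.0, 0.0, -3.2]
wrist_force: [0.5, 0.3, -0.2]
gripper_width: 0.0484
gripper_force: 0.0
```

Request:
{"fn": "play_rows", "kwargs": {"motion": [0,0,-0.02,0,0,0,0.4,0,0,-0.055,0,0,0,0.4,0,0,-0.09,0,0,0,0.4,0,-0.015,-0.125,0,0,0,0.4,-0.01,-0.04,-0.15,0,0,0,0.4]}}

```text
time: 36.57
eef_pos: [0.5622, -0.0608, 0.1826]
eef_rot: [180.0, -0.2, -3.3]
wrist_force: [1.7, 0.0, -0.0]
gripper_width: 0.0551
gripper_force: 0.0
```

Request:
{"fn": "play_rows", "kwargs": {"motion": [-0.01,-0.03,-0.01,0,0,0,0.4,-0.02,-0.05,-0.02,0,0,0,0.4,-0.02,-0.05,-0.02,0,0,0,0.4,-0.02,-0.05,-0.02,0,0,0,0.4]}}

```text
time: 36.9
eef_pos: [0.5429, -0.0078, 0.2]
eef_rot: [180.0, -0.1, -3.1]
wrist_force: [-0.4, 0.0, -0.7]
gripper_width: 0.055
gripper_force: 0.0
```

```bash
python3 q.py; python3 - <<'E'
from h import *
st=manip.state();s=manip.snapshot('wrist');R,t=cam(s,st);save(s,'w12')
print('wood',[rect(s,c,.074,R,t) for c in blobs(s,(12,60,120),(28,150,255),300,(100,30,480,275))])
print('white',[rect(s,c,.074,R,t) for c in blobs(s,(0,0,150),(40,60,255),80,(0,0,560,275))])
print('pods',[rect(s,c,.05,R,t) for c in blobs(s,(0,0,0),(180,255,55),200,(50,30,520,275))])
print('red',[rect(s,c,.084,R,t) for c in blobs(s,(0,170,120),(4,255,255),30)])
for n in ('keeper_knob','keeper_hinge'): print(find(n,'wrist',R,t))
print('yel',[rect(s,c,.092,R,t) for c in blobs(s,(22,150,90),(32,255,255),60)])
E
```

```text
t 36.9 p [ 0.5429 -0.0078  0.2   ] r [ 1.8e+02 -1.0e-01 -3.1e+00] w 0.055 F [-0.4  0.  -0.7] T [ 0.01  0.02 -0.05] gf 0.0
wood [(0.6049, -0.1009, 101, 25, -1.8), (0.6114, 0.003, 100, 23, -3.2)]
white [(0.521, 0.2755, 108, 76, -10.3), (0.5762, 0.1833, 27, 26, 86.6), (0.587, -0.2859, 41, 21, -9.6), (0.6041, -0.1141, 119, 50, -2.6), (0.6141, 0.0393, 246, 120, 86.9), (0.7105, -0.2634, 35, 21, 88.8), (0.7127, 0.1211, 83, 5, -52.7)]
pods [(0.468, 0.0603, 58, 28, -30.6), (0.4676, -0.0658, 58, 52, 86.7), (0.508, 0.1972, 123, 106, 87.3), (0.5282, 0.148, 67, 15, -14.8), (0.5778, 0.1667, 31, 24, -82.6), (0.5422, -0.2419, 75, 23, -18.9), (0.615, 0.1048, 50, 23, -2.7)]
red [(0.5274, -0.2613, 83, 19, -9.9)]
[([0.5443, 0.1765, 0.0949], 0.79)]
[([0.6111, 0.0548, 0.0368], 0.79), ([0.7139, 0.296, 0.0135], 0.47), ([0.735, -0.0362, 0.0323], 0.44)]
yel [(0.5239, 0.1772, 95, 19, -10.7)]
```

View pics/w12.png

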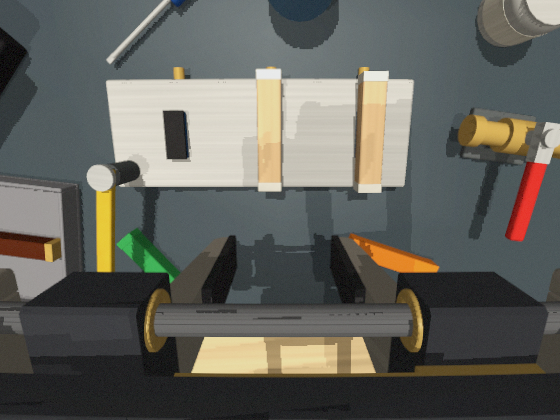

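The picture shows both raw blanks at (269,130) and (372,130) on the pods, the done blank in the tray at left, and the lever closed at right. Next is the keeper, starting from the knob position.

```bash
cat > kp.py <<'E'
from h import *
H=np.array([.580,.168])
def P(a,r=.12): return H+r*np.array([np.cos(np.radians(a)),np.sin(np.radians(a))])
E
python3 - <<'E'
from kp import *
top=manip.snapshot('top');R,t=cam(top)
im0=dict(top);im0['img']=cv2.imread('pics/top0.png')[:,:,::-1].copy()
for c in blobs(im0,(0,150,90),(6,255,255),8,(165,255,200,290))+blobs(im0,(174,150,90),(180,255,255),8,(165,255,200,290)): 
  print(c.reshape(-1,2).mean(0),rect(im0,c,.132,R,t),rect(im0,c,.092,R,t))
w1=dict(manip.snapshot('wrist'));
print(P(168.8))
plan([(.44,.17,.14,-11,.2)],vmax=.036)
E
```

```text
[179.17647059 274.        ] (0.4606, 0.191, 15, 15, -88.5) (0.4589, 0.2018, 16, 15, -88.5)
[0.46228538 0.19130812]
[-0.0188, -0.0289, 0.0098, 0.0, 0.0001, 0.0072, 0.2, -0.0375, -0.0578, 0.0196, 0.0, 0.0001, 0.0144, 0.2, -0.0563, -0.0866, 0.0294, 0.0, 0.0002, 0.0215, 0.2, -0.0751, -0.1155, 0.0392, 0.0001, 0.0003, 0.0287, 0.2, -0.0938, -0.1444, 0.049, 0.0001, 0.0003, 0.0359, 0.2]
[-0.0219, -0.0266, 0.0098, 0.0, 0.0001, 0.0072, 0.2]
```

```bash
python3 - <<'E'
from kp import *
plan([(.4612,.191,.14,-11,.3)],vmax=.036)
plan([(.4612,.191,.072,-11,.3)],st=dict(eef_pos=[.4612,.191,.14],eef_rot=[180,0,-11]),vmax=.025)
E
```

```text
[-0.0132, -0.0279, 0.0084, 0.0, 0.0001, 0.0062, 0.3, -0.0265, -0.0558, 0.0168, 0.0, 0.0001, 0.0123, 0.3, -0.0397, -0.0838, 0.0252, 0.0, 0.0002, 0.0185, 0.3, -0.0529, -0.1117, 0.0336, 0.0001, 0.0002, 0.0246, 0.3, -0.0662, -0.1396, 0.0419, 0.0001, 0.0003, 0.0308, 0.3]
[-0.0159, -0.0265, 0.0084, 0.0, 0.0001, 0.0062, 0.3, -0.0318, -0.053, 0.0168, 0.0, 0.0001, 0.0123, 0.3]
[0.0, 0.0, 0.0227, 0.0, 0.0, 0.0, 0.3, 0.0, 0.0, 0.0453, 0.0, 0.0, 0.0, 0.3, 0.0, 0.0, 0.068, 0.0, 0.0, 0.0, 0.3]
```

Request:
{"fn": "play_rows", "kwargs": {"motion": [-0.013,-0.028,0.0084,0,0,0.006,0.3,-0.0265,-0.056,0.017,0,0,0.012,0.3,-0.04,-0.084,0.025,0,0,0.0185,0.3,-0.053,-0.112,0.0336,0,0,0.0246,0.3,-0.066,-0.14,0.042,0,0,0.031,0.3]}}

```text
time: 37.57
eef_pos: [0.4842, 0.1354, 0.1566]
eef_rot: [180.0, 0.0, -8.9]
wrist_force: [1.0, 0.3, -0.9]
gripper_width: 0.0645
gripper_force: 0.0
```

Request:
{"fn": "play_rows", "kwargs": {"motion": [-0.016,-0.0265,0.0084,0,0,0.006,0.3,-0.032,-0.053,0.017,0,0,0.012,0.3,-0.032,-0.053,0.017,0,0,0.012,0.3,-0.032,-0.053,0.017,0,0,0.012,0.3]}}

```text
time: 37.9
eef_pos: [0.4605, 0.1926, 0.1396]
eef_rot: [179.9, 0.1, -10.8]
wrist_force: [-0.2, 0.3, 0.2]
gripper_width: 0.0644
gripper_force: 0.0
```

```bash
python3 q.py; python3 - <<'E'
from kp import *
st=manip.state();s=manip.snapshot('wrist');R,t=cam(s,st)
for c in blobs(s,(0,150,60),(6,255,255),40,(220,120,350,300))+blobs(s,(174,150,60),(180,255,255),40,(220,120,350,300)): print(c.reshape(-1,2).mean(0),rect(s,c,.132,R,t))
print('tcp px',pix(s,[[*st['eef_pos'][:2],.132],[.4612,.191,.132]],R,t))
print(find('keeper_knob','wrist',R,t))
print('yel',[rect(s,c,.092,R,t) for c in blobs(s,(22,150,90),(32,255,255),60)])
E
```

```text
t 37.9 p [0.4605 0.1926 0.1396] r [ 1.799e+02  1.000e-01 -1.080e+01] w 0.0644 F [-0.2  0.3  0.2] T [ 0.01 -0.01  0.01] gf 0.0
[283.55421687 227.4939759 ] (0.4659, 0.1912, 23, 14, -10.9)
tcp px [[282.97857069 234.93577906]
 [285.04814503 233.5369717 ]]
[([0.5028, 0.1837, 0.097], 0.8)]
yel [(0.3325, 0.2179, 39, 14, -10.5), (0.4136, 0.2015, 57, 15, -11.3), (0.5159, 0.1813, 105, 16, -10.8)]
```

Knob well centred. Descend and pinch.

Request:
{"fn": "play_rows", "kwargs": {"motion": [0,0,0.0225,0,0,0,0.3,0,0,0.045,0,0,0,0.3,0,0,0.06,0,0,0,0.3,0,0,0.067,0,0,0,0.3,0,0,0.067,0,0,0,0.3], "grip_force": 12}}

```text
time: 38.42
eef_pos: [0.4608, 0.1908, 0.0724]
eef_rot: [179.9, 0.1, -11.0]
wrist_force: [0.2, 0.3, -0.9]
gripper_width: 0.0642
gripper_force: 0.0
```

Request:
{"fn": "play_rows", "kwargs": {"motion": [0,0,0,0,0,0,0.95,0,0,0,0,0,0,0.95,0,0,0,0,0,0,0.95,0,0,0,0,0,0,0.95,0,0,0,0,0,0,0.95]}}

```text
time: 38.83
eef_pos: [0.4616, 0.1924, 0.0741]
eef_rot: [-180.0, -0.1, -10.9]
wrist_force: [0.2, 0.4, 0.5]
gripper_width: 0.0328
gripper_force: 0.0
```

Request:
{"fn": "play_rows", "kwargs": {"motion": [0,0,0,0,0,0,0.95,0,0,0,0,0,0,0.95,0,0,0,0,0,0,0.95,0,0,0,0,0,0,0.95]}}

```text
time: 39.17
eef_pos: [0.4612, 0.1923, 0.0736]
eef_rot: [-180.0, -0.0, -10.9]
wrist_force: [-0.5, -0.5, 3.2]
gripper_width: 0.0156
gripper_force: 12.0
```

```bash
python3 q.py; python3 - <<'E'
from kp import *
st=manip.state();z=st['eef_pos'][2]
plan([(*P(a),z,a-180,.95) for a in np.arange(175,265.1,6.4)])
E
```

```text
t 39.1667 p [0.4612 0.1923 0.0736] r [-180.    -0.   -10.9] w 0.0156 F [-0.5 -0.5  3.2] T [ 0.01  0.1  -0.  ] gf 12.0
[0.0019, 0.0137, 0.0, 0.0, 0.0, -0.0329, 0.95, 0.004, 0.0269, 0.0, 0.0, 0.0, -0.0684, 0.95, 0.0076, 0.0398, 0.0, 0.0, 0.0, -0.104, 0.95, 0.0126, 0.0523, 0.0, 0.0, 0.0, -0.1395, 0.95, 0.019, 0.0641, 0.0, 0.0, 0.0, -0.1751, 0.95]
[0.0007, 0.0134, 0.0, 0.0, 0.0, -0.0356, 0.95, 0.003, 0.0266, 0.0, 0.0, 0.0, -0.0711, 0.95, 0.0067, 0.0395, 0.0, 0.0, 0.0, -0.1067, 0.95, 0.0118, 0.0519, 0.0, 0.0, 0.0, -0.1422, 0.95, 0.0182, 0.0636, 0.0, 0.0, 0.0, -0.1778, 0.95]
[0.0007, 0.0134, 0.0, 0.0, 0.0, -0.0356, 0.95, 0.003, 0.0266, 0.0, 0.0, 0.0, -0.0711, 0.95, 0.0067, 0.0395, 0.0, 0.0, 0.0, -0.1067, 0.95, 0.0118, 0.0519, 0.0, 0.0, 0.0, -0.1422, 0.95, 0.0182, 0.0636, 0.0, 0.0, 0.0, -0.1778, 0.95]
```

Request:
{"fn": "play_rows", "kwargs": {"motion": [0.001,0.0137,0,0,0,-0.033,0.95,0.004,0.027,0,0,0,-0.068,0.95,0.0076,0.04,0,0,0,-0.104,0.95,0.0126,0.052,0,0,0,-0.1395,0.95,0.019,0.064,0,0,0,-0.175,0.95]}}

```text
time: 39.58
eef_pos: [0.4673, 0.1256, 0.0736]
eef_rot: [-180.0, 0.0, 20.9]
wrist_force: [1.2, 2.5, 0.0]
gripper_width: 0.0157
gripper_force: 12.0
```

```bash
python3 q.py
```

```text
t 39.5833 p [0.4673 0.1256 0.0736] r [-180.     0.    20.9] w 0.0157 F [1.2 2.5 0. ] T [ 0.52 -0.14  0.13] gf 12.0
```

Request:
{"fn": "play_rows", "kwargs": {"motion": [0.0007,0.0134,0,0,0,-0.0355,0.95,0.003,0.0266,0,0,0,-0.071,0.95,0.0067,0.0395,0,0,0,-0.1067,0.95,0.0118,0.052,0,0,0,-0.142,0.95,0.018,0.0636,0,0,0,-0.178,0.95]}}

```text
time: 40.0
eef_pos: [0.508, 0.0729, 0.0737]
eef_rot: [180.0, -0.1, 52.9]
wrist_force: [4.0, 9.5, -2.8]
gripper_width: 0.0157
gripper_force: 12.0
```

Request:
{"fn": "play_rows", "kwargs": {"motion": [0.0007,0.0134,0,0,0,-0.0355,0.95,0.003,0.0266,0,0,0,-0.071,0.95,0.0067,0.0395,0,0,0,-0.1067,0.95,0.0118,0.052,0,0,0,-0.142,0.95,0.0118,0.052,0,0,0,-0.142,0.95]}}

```text
time: 40.42
eef_pos: [0.5584, 0.0518, 0.0736]
eef_rot: [179.9, -0.2, 78.5]
wrist_force: [2.0, 11.2, 1.8]
gripper_width: 0.0157
gripper_force: 12.0
```

```bash
python3 q.py
```

```text
t 40.4167 p [0.5584 0.0518 0.0736] r [179.9  -0.2  78.5] w 0.0157 F [ 2.  11.2  1.8] T [ 1.74 -0.5   0.08] gf 12.0
```

Request:
{"fn": "play_rows", "kwargs": {"motion": [0.002,0.006,0,0,0,-0.016,0.95,0.003,0.01,0,0,0,-0.027,0.95]}}

```text
time: 40.58
eef_pos: [0.5662, 0.0509, 0.0736]
eef_rot: [180.0, 0.0, 83.2]
wrist_force: [-1.3, -4.4, 4.1]
gripper_width: 0.0159
gripper_force: 12.0
```

Request:
{"fn": "play_rows", "kwargs": {"motion": [0,0.003,0,0,0,-0.008,0.95,0,0.004,0,0,0,-0.01,0.95]}}

```text
time: 40.75
eef_pos: [0.5702, 0.0506, 0.0736]
eef_rot: [180.0, 0.0, 84.9]
wrist_force: [-1.3, -1.1, 4.8]
gripper_width: 0.0156
gripper_force: 12.0
```

Request:
{"fn": "play_rows", "kwargs": {"motion": [0,0.002,0,0,0,-0.005,0.95,0,0.003,0,0,0,-0.007,0.95]}}

```text
time: 40.92
eef_pos: [0.5714, 0.0505, 0.0735]
eef_rot: [-179.8, 0.0, 86.1]
wrist_force: [-8.3, 0.3, 10.2]
gripper_width: 0.0155
gripper_force: 12.0
```

Request:
{"fn": "play_rows", "kwargs": {"motion": [0,0.001,0,0,0,0,0.95,0,0.002,0,0,0,0,0.95]}}

```text
time: 41.08
eef_pos: [0.5714, 0.0505, 0.0734]
eef_rot: [-179.6, 0.0, 86.1]
wrist_force: [-14.8, 1.1, 16.0]
gripper_width: 0.016
gripper_force: 12.0
```

```bash
python3 q.py
```

```text
t 41.0833 p [0.5714 0.0505 0.0734] r [-179.6    0.    86.1] w 0.016 F [-14.8   1.1  16. ] T [ 0.17  2.41 -0.04] gf 12.0
```

Keeper is at its stop. I'll release, lift, and move to the lever.

Request:
{"fn": "play_rows", "kwargs": {"motion": [0,-0.002,0,0,0,0,0.95,0,-0.002,0,0,0,0,0.7,0,-0.002,0,0,0,0,0.5,0,-0.002,0,0,0,0,0.4,0,-0.002,-0.01,0,0,0,0.4]}}

```text
time: 41.5
eef_pos: [0.5714, 0.0505, 0.0821]
eef_rot: [-179.8, 0.0, 86.1]
wrist_force: [-0.9, -0.6, -0.3]
gripper_width: 0.0405
gripper_force: 0.0
```

Request:
{"fn": "play_rows", "kwargs": {"motion": [0,0,-0.03,0,0,0,0.4,0,0,-0.065,0,0,0,0.4,0,0,-0.08,0,0,0,0.4,0,0,-0.08,0,0,0,0.4]}}

```text
time: 41.83
eef_pos: [0.5756, 0.0508, 0.1683]
eef_rot: [179.6, -0.1, 86.1]
wrist_force: [0.1, -0.3, 0.3]
gripper_width: 0.0556
gripper_force: 0.0
```

```bash
python3 q.py; python3 - <<'E'
from h import *
st=manip.state();s=manip.snapshot('wrist');top=manip.snapshot('top');sc=manip.snapshot('scene');R,t=cam(top)
print('yel',[rect(top,c,.092,R,t) for c in blobs(top,(22,150,90),(32,255,255),30,(180,190,350,270))])
R,t=cam(s,st);print('yelw',[rect(s,c,.092,R,t) for c in blobs(s,(22,150,90),(32,255,255),30)])
R,t=cam(sc);print('yels',[rect(sc,c,.092,R,t) for c in blobs(sc,(22,150,90),(32,255,255),30,(200,120,380,260))])
stem=np.array([.593,-.276]);p=stem+.078*np.array([np.cos(np.radians(170.2)),np.sin(np.radians(170.2))]);print(p)
plan([(*p,.11,170.2,.4)])
E
```

```text
t 41.8333 p [0.5756 0.0508 0.1683] r [ 1.796e+02 -1.000e-01  8.610e+01] w 0.0556 F [ 0.1 -0.3  0.3] T [-0.04 -0.07  0.02] gf 0.0
yel [(0.5664, -0.0424, 46, 13, -89.9)]
yelw [(0.5637, -0.1008, 39, 15, 86.3), (0.569, -0.0058, 75, 15, 86.8), (0.5752, 0.106, 104, 16, 87.0), (0.793, 0.1846, 49, 44, -90.0)]
yels [(0.5696, -0.0429, 167, 21, 85.8), (0.5774, 0.1047, 103, 19, 87.1)]
[ 0.51613818 -0.26272366]
[-0.0243, -0.0027, 0.0041, 0.0, 0.0, -0.0359, 0.4, -0.0487, -0.0053, 0.0082, 0.0, 0.0, -0.0719, 0.4, -0.073, -0.008, 0.0123, 0.0, 0.0, -0.1078, 0.4, -0.0973, -0.0107, 0.0164, 0.0, 0.0, -0.1438, 0.4, -0.1216, -0.0133, 0.0205, -0.0001, 0.0, -0.1797, 0.4]
[-0.0191, -0.0153, 0.0041, 0.0, 0.0, -0.0359, 0.4, -0.0382, -0.0305, 0.0082, 0.0, 0.0, -0.0719, 0.4, -0.0574, -0.0458, 0.0123, 0.0, 0.0, -0.1078, 0.4, -0.0765, -0.0611, 0.0164, 0.0, 0.0, -0.1438, 0.4, -0.0956, -0.0764, 0.0205, -0.0001, 0.0, -0.1797, 0.4]
[-0.008, -0.0231, 0.0041, 0.0, 0.0, -0.0359, 0.4, -0.016, -0.0463, 0.0082, 0.0, 0.0, -0.0719, 0.4, -0.024, -0.0694, 0.0123, 0.0, 0.0, -0.1078, 0.4]
```

Request:
{"fn": "play_rows", "kwargs": {"motion": [-0.024,-0.0027,0,0,0,-0.036,0.4,-0.0487,-0.005,0,0,0,-0.072,0.4,-0.073,-0.008,0,0,0,-0.108,0.4,-0.097,-0.0107,0,0,0,-0.144,0.4,-0.1216,-0.0133,0,0,0,-0.18,0.4]}}

```text
time: 42.4
eef_pos: [0.5497, -0.0707, 0.1618]
eef_rot: [-179.9, -0.1, 118.8]
wrist_force: [-0.1, 0.2, -0.8]
gripper_width: 0.0549
gripper_force: 0.0
```

Request:
{"fn": "play_rows", "kwargs": {"motion": [-0.019,-0.015,0.004,0,0,-0.036,0.4,-0.038,-0.0305,0.01,0,0,-0.072,0.4,-0.0574,-0.046,0.02,0,0,-0.108,0.4,-0.0765,-0.061,0.03,0,0,-0.144,0.4,-0.0956,-0.0764,0.04,0,0,-0.18,0.4]}}

```text
time: 42.82
eef_pos: [0.5282, -0.1911, 0.1215]
eef_rot: [-180.0, -0.1, 151.2]
wrist_force: [0.3, 0.6, -0.4]
gripper_width: 0.055
gripper_force: 0.0
```

Request:
{"fn": "play_rows", "kwargs": {"motion": [-0.008,-0.023,0.004,0,0,-0.036,0.4,-0.016,-0.0463,0.008,0,0,-0.072,0.4,-0.024,-0.0694,0.012,0,0,-0.108,0.4,-0.024,-0.0694,0.012,0,0,-0.108,0.4]}}

```text
time: 43.15
eef_pos: [0.5149, -0.2655, 0.1092]
eef_rot: [-180.0, -0.2, 170.7]
wrist_force: [-1.0, -1.3, 0.3]
gripper_width: 0.0553
gripper_force: 0.0
```

```bash
python3 q.py; python3 - <<'E'
from h import *
st=manip.state();s=manip.snapshot('wrist');R,t=cam(s,st)
print('red',[rect(s,c,.084,R,t) for c in blobs(s,(0,150,60),(6,255,255),60)])
top=manip.snapshot('top');R,t=cam(top)
print('redtop',[rect(top,c,.084,R,t) for c in blobs(top,(0,170,120),(4,255,255),30,(300,180,400,300))])
plan([(.5161,-.2627,.0345,170.2,.4)])
E
```

```text
t 43.15 p [ 0.5149 -0.2655  0.1092] r [-180.    -0.2  170.7] w 0.0553 F [-1.  -1.3  0.3] T [ 0.09 -0.14  0.03] gf 0.0
red [(0.5254, -0.2655, 84, 16, -9.5)]
redtop []
[-0.0002, 0.0, 0.0251, 0.0001, -0.0003, -0.0002, 0.4, -0.0005, 0.0, 0.0503, 0.0002, -0.0006, -0.0003, 0.4, -0.0007, 0.0, 0.0754, 0.0004, -0.0009, -0.0005, 0.4]
```

Request:
{"fn": "play_rows", "kwargs": {"motion": [0,0,0.025,0,0,0,0.4,0,0,0.05,0,0,0,0.4,0,0,0.068,0,0,0,0.4,0,0,0.0745,0,0,0,0.4,0,0,0.0745,0,0,0,0.4]}}

```text
time: 43.67
eef_pos: [0.5155, -0.261, 0.0351]
eef_rot: [179.9, -0.2, 170.3]
wrist_force: [0.7, 0.2, 0.1]
gripper_width: 0.0551
gripper_force: 0.0
```

Request:
{"fn": "play_rows", "kwargs": {"motion": [0,0,0,0,0,0,0.95,0,0,0,0,0,0,0.95,0,0,0,0,0,0,0.95,0,0,0,0,0,0,0.95,0,0,0,0,0,0,0.95]}}

```text
time: 44.08
eef_pos: [0.5173, -0.2629, 0.0378]
eef_rot: [-180.0, 0.1, 170.3]
wrist_force: [-0.1, 0.7, -0.1]
gripper_width: 0.0235
gripper_force: 0.0
```

Request:
{"fn": "play_rows", "kwargs": {"motion": [0,0,0,0,0,0,0.95,0,0,0,0,0,0,0.95,0,0,0,0,0,0,0.95]}}

```text
time: 44.33
eef_pos: [0.517, -0.2629, 0.0374]
eef_rot: [-180.0, 0.0, 170.3]
wrist_force: [-0.3, -0.5, 4.2]
gripper_width: 0.0159
gripper_force: 12.0
```

```bash
python3 q.py; python3 - <<'E'
from h import *
stem=np.array([.593,-.276]);st=manip.state()
def P(a,r=.078): return stem+r*np.array([np.cos(np.radians(a)),np.sin(np.radians(a))])
plan([(*P(a),st['eef_pos'][2],a,.95) for a in np.arange(164.5,80,-5.8)])
E
```

```text
t 44.3333 p [ 0.517  -0.2629  0.0374] r [-180.     0.   170.3] w 0.0159 F [-0.3 -0.5  4.2] T [ 0.01  0.04 -0.13] gf 12.0
[0.0005, 0.0078, 0.0, -0.0001, 0.0002, 0.0323, 0.95, -0.0007, 0.0156, 0.0, -0.0001, 0.0002, 0.0646, 0.95, -0.0026, 0.0233, 0.0, -0.0001, 0.0002, 0.0968, 0.95, -0.0054, 0.0307, 0.0, 0.0, 0.0002, 0.129, 0.95, -0.0089, 0.0377, 0.0, 0.0, 0.0002, 0.1612, 0.95]
[-0.0004, 0.0079, 0.0, 0.0, 0.0, 0.0322, 0.95, -0.0016, 0.0157, 0.0, 0.0, 0.0, 0.0644, 0.95, -0.0036, 0.0233, 0.0, 0.0, 0.0, 0.0967, 0.95, -0.0063, 0.0307, 0.0, 0.0, 0.0, 0.1289, 0.95, -0.0098, 0.0378, 0.0, 0.0, 0.0, 0.1611, 0.95]
[-0.0004, 0.0079, 0.0, 0.0, 0.0, 0.0322, 0.95, -0.0016, 0.0157, 0.0, 0.0, 0.0, 0.0644, 0.95, -0.0036, 0.0233, 0.0, 0.0, 0.0, 0.0967, 0.95, -0.0063, 0.0307, 0.0, 0.0, 0.0, 0.1289, 0.95, -0.0098, 0.0378, 0.0, 0.0, 0.0, 0.1611, 0.95]
```

Request:
{"fn": "play_rows", "kwargs": {"motion": [0.0005,0.008,0,0,0,0.032,0.95,-0.0007,0.0156,0,0,0,0.0645,0.95,-0.0026,0.023,0,0,0,0.097,0.95,-0.0054,0.031,0,0,0,0.129,0.95,-0.009,0.038,0,0,0,0.161,0.95]}}

```text
time: 44.75
eef_pos: [0.5333, -0.2279, 0.0375]
eef_rot: [-180.0, 0.2, 141.1]
wrist_force: [1.4, -9.2, 0.4]
gripper_width: 0.0157
gripper_force: 12.0
```

Request:
{"fn": "play_rows", "kwargs": {"motion": [-0.0004,0.008,0,0,0,0.032,0.95,-0.0016,0.0157,0,0,0,0.0645,0.95,-0.0036,0.023,0,0,0,0.097,0.95,-0.0063,0.031,0,0,0,0.129,0.95,-0.01,0.038,0,0,0,0.161,0.95]}}

```text
time: 45.17
eef_pos: [0.5645, -0.2052, 0.0375]
eef_rot: [180.0, 0.2, 112.1]
wrist_force: [-2.0, -12.5, 2.2]
gripper_width: 0.0159
gripper_force: 12.0
```

Request:
{"fn": "play_rows", "kwargs": {"motion": [-0.0004,0.008,0,0,0,0.032,0.95,-0.0016,0.0157,0,0,0,0.0645,0.95,-0.0036,0.023,0,0,0,0.097,0.95,-0.0063,0.031,0,0,0,0.129,0.95,-0.01,0.038,0,0,0,0.161,0.95]}}

```text
time: 45.58
eef_pos: [0.6022, -0.2004, 0.0374]
eef_rot: [-180.0, 0.2, 83.2]
wrist_force: [-6.7, -12.9, 6.8]
gripper_width: 0.016
gripper_force: 12.0
```

```bash
python3 q.py
```

```text
t 45.5833 p [ 0.6022 -0.2004  0.0374] r [-180.     0.2   83.2] w 0.016 F [ -6.7 -12.9   6.8] T [-2.2   1.03 -0.07] gf 12.0
```

Continue in small steps to the stop.

Request:
{"fn": "play_rows", "kwargs": {"motion": [-0.001,0.0027,0,0,0,0.011,0.95,-0.001,0.0027,0,0,0,0.011,0.95]}}

```text
time: 45.75
eef_pos: [0.6053, -0.2009, 0.0374]
eef_rot: [180.0, 0.1, 81.3]
wrist_force: [-2.1, -6.0, 4.6]
gripper_width: 0.0158
gripper_force: 12.0
```

Request:
{"fn": "play_rows", "kwargs": {"motion": [-0.001,0.0027,0,0,0,0.011,0.95,-0.001,0.0027,0,0,0,0.011,0.95]}}

```text
time: 45.92
eef_pos: [0.6055, -0.2011, 0.0371]
eef_rot: [-179.8, 0.0, 79.3]
wrist_force: [-8.4, -1.1, 9.8]
gripper_width: 0.0158
gripper_force: 12.0
```

Request:
{"fn": "play_rows", "kwargs": {"motion": [0,0.0027,0,0,0,0.011,0.95,0,0.0027,0,0,0,0.011,0.95]}}

```text
time: 46.08
eef_pos: [0.6055, -0.2012, 0.0366]
eef_rot: [-179.5, 0.1, 77.4]
wrist_force: [-16.7, -1.5, 14.8]
gripper_width: 0.0163
gripper_force: 12.1
```

```bash
python3 q.py
```

```text
t 46.0833 p [ 0.6055 -0.2012  0.0366] r [-1.795e+02  1.000e-01  7.740e+01] w 0.0163 F [-16.7  -1.5  14.8] T [-0.28  2.85  0.24] gf 12.1
```

Request:
{"fn": "play_rows", "kwargs": {"motion": [0,0.0015,0,0,0,0.004,0.95,0,0.0015,0,0,0,0.004,0.95]}}

```text
time: 46.25
eef_pos: [0.6055, -0.2011, 0.0363]
eef_rot: [-179.3, 0.1, 76.7]
wrist_force: [-20.3, -1.3, 14.9]
gripper_width: 0.0163
gripper_force: 12.1
```

Request:
{"fn": "play_rows", "kwargs": {"motion": [0,0,0,0,0,0,0.7,0,0,0,0,0,0,0.5,0,0,0,0,0,0,0.4,0,0,0,0,0,0,0.4,0,0,-0.01,0,0,0,0.4]}}

```text
time: 46.67
eef_pos: [0.6108, -0.2011, 0.0456]
eef_rot: [-179.9, -0.0, 76.7]
wrist_force: [-1.2, 0.1, -0.5]
gripper_width: 0.0478
gripper_force: 0.0
```

Request:
{"fn": "play_rows", "kwargs": {"motion": [0,0,-0.03,0,0,0,0.4,0,0,-0.065,0,0,0,0.4,0,0,-0.1,0,0,0,0.4,0,0,-0.135,0,0,0,0.4,0,0,-0.165,0,0,0,0.4]}}

```text
time: 47.08
eef_pos: [0.6124, -0.2016, 0.2155]
eef_rot: [179.9, 0.0, 76.7]
wrist_force: [1.2, -0.5, -1.0]
gripper_width: 0.0551
gripper_force: 0.0
```

```bash
python3 q.py; python3 - <<'E'
from h import *
plan([(.40,-.22,.25,40,.2)],vmax=.038)
E
```

```text
t 47.0833 p [ 0.6124 -0.2016  0.2155] r [179.9   0.   76.7] w 0.0551 F [ 1.2 -0.5 -1. ] T [-0.03 -0.08 -0.01] gf 0.0
[-0.0111, -0.0337, -0.0058, 0.0001, 0.0, 0.034, 0.2, -0.0222, -0.0675, -0.0117, 0.0002, -0.0001, 0.0681, 0.2, -0.0333, -0.1012, -0.0175, 0.0004, -0.0001, 0.1021, 0.2, -0.0444, -0.1349, -0.0233, 0.0005, -0.0001, 0.1361, 0.2, -0.0555, -0.1687, -0.0291, 0.0006, -0.0002, 0.1701, 0.2]
[-0.0267, -0.0234, -0.0058, 0.0001, 0.0, 0.034, 0.2]
```

Request:
{"fn": "play_rows", "kwargs": {"motion": [-0.011,-0.0337,-0.006,0,0,0.034,0.2,-0.022,-0.0675,-0.012,0,0,0.068,0.2,-0.033,-0.101,-0.0175,0,0,0.102,0.2,-0.0444,-0.135,-0.023,0,0,0.136,0.2,-0.0555,-0.1687,-0.03,0,0,0.17,0.2]}}

```text
time: 47.5
eef_pos: [0.4333, -0.2166, 0.2427]
eef_rot: [180.0, -0.0, 45.9]
wrist_force: [0.2, -0.4, 0.3]
gripper_width: 0.0735
gripper_force: 0.0
```

Request:
{"fn": "play_rows", "kwargs": {"motion": [-0.0267,-0.023,-0.006,0,0,0.034,0.2,-0.06,-0.05,-0.01,0,0,0.07,0.2,-0.1,-0.05,-0.01,0,0,0.1,0.2,-0.1,-0.05,-0.01,0,0,0.12,0.2,-0.1,-0.05,-0.01,0,0,0.12,0.2]}}

```text
time: 47.92
eef_pos: [0.3284, -0.2556, 0.2532]
eef_rot: [179.9, -0.1, 24.2]
wrist_force: [0.4, -0.2, -0.2]
gripper_width: 0.0738
gripper_force: 0.0
```

```bash
python3 q.py; python3 - <<'E'
from h import *
top=manip.snapshot('top');R,t=cam(top);sc=manip.snapshot('scene')
print('red',[rect(top,c,.084,R,t) for c in blobs(top,(0,170,120),(4,255,255),30,(300,180,400,300))])
print('yel',[rect(top,c,.092,R,t) for c in blobs(top,(22,150,90),(32,255,255),30,(180,190,350,270))])
print('wood',[rect(top,c,.074,R,t) for c in blobs(top,(12,60,120),(28,150,255),40,(190,190,330,250))])
print('dark',[rect(top,c,.029,R,t) for c in blobs(top,(0,60,20),(14,255,130),60,(85,205,185,315))])
print('tray',[rect(top,c,.035,R,t) for c in blobs(top,(0,0,85),(180,60,200),500,(85,205,178,315))])
b=cv2.resize(top['img'][130:350,80:450],(800,476),interpolation=cv2.INTER_CUBIC);cv2.imwrite('pics/t13.png',b[:,:,::-1])
E
```

```text
t 47.9167 p [ 0.3284 -0.2556  0.2532] r [ 1.799e+02 -1.000e-01  2.420e+01] w 0.0738 F [ 0.4 -0.2 -0.2] T [ 0.02 -0.01  0.02] gf 0.0
red [(0.6042, -0.2097, 82, 15, 80.5)]
yel [(0.5671, -0.0399, 160, 14, 86.9), (0.5752, 0.1081, 95, 14, 87.7)]
wood [(0.6047, -0.0942, 98, 58, 0.0), (0.6205, 0.0096, 82, 39, 0.1)]
dark [(0.4889, 0.352, 99, 24, 79.7)]
tray [(0.4869, 0.3519, 181, 162, -9.7), (0.501, 0.2808, 289, 116, 1.0)]
```

View pics/t13.png

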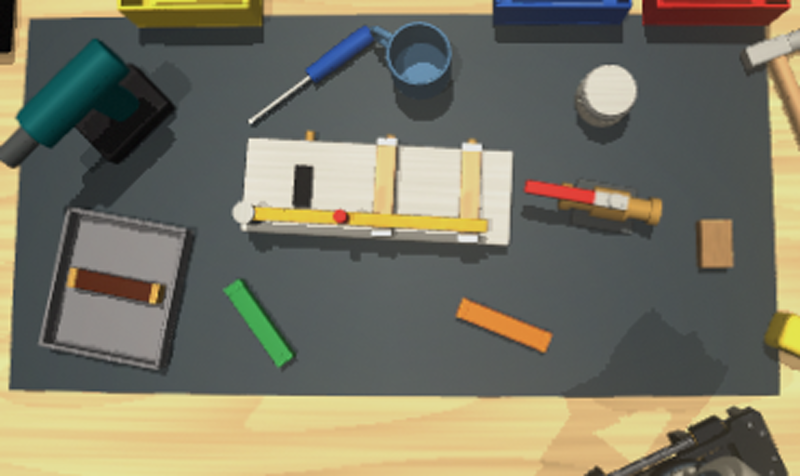

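The final picture shows everything in place: the done blank in the tray at (115,287), both raw blanks on pods at (386,185) and (471,190), the keeper shut over them and the lever along the pipe. Lever travel measures about 90°.

```bash
python3 -c "
from bench import manip
print(manip.sign_off())"
```

```text
the job is handed in; nothing more can be done
None
```

The changeover is done in the order asked and handed in: valve closed first, the finished blank in the tray, both raw blanks on the middle and right pods, then the keeper shut and the valve fully open again.

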